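# Oil a thin-walled bush at the sloping spray station

## Task

Gently lift the thin-walled brass bush from its saddle and lay it in the sloping channel of the oiling station, fed down against the red sprung bumper so that the bumper gives partly (roughly half of its short travel) but is not driven to its end, and let go of it there. Then press the red cap of the spray can well down, without hammering it, and let it come up again. The bush dents easily, so squeeze and bump it as little as possible, never spray before it lies in the channel, and leave the other things on the bench where they are.

Things in the scene. Friction and masses are not known exactly. Their poses are not given: they have to be found in the camera images.
- sleeve: thin-walled brass bush: tube 40 mm in diameter, 140 mm long, 0.26 to 0.4 kg, two copper bands, dark bores. Origin at its middle on its axis, x along the tube; both ends alike, either way round will do. Starts level in a saddle, axis 70 mm above the table. Dented by a squeeze of over 45 N on a finger, or by over 35 N against the station (V walls added up)
- station: fixed green oiling station, base 300 x 110 mm. Origin on the table below the channel's middle, x along the base to its high end (away from the robot), z up. Orange lamp bar above the channel: x 0 to 45 mm, 110 mm wide, underside 335 mm above the table, on a post at x = 135, y = -42 mm: an upright hand does not fit below it
- trough: its aluminium 90 degree V-channel, 250 mm long (x -130 to +120), 35 mm wide outside so fingers can straddle it, rising 35 degrees along its x. Origin 145 mm up, on the axis line of a bush lying in it; z square to the slope, y across. V edges 12 mm below that line. A bush stays where left. The bumper's stop block is clamped with the free bumper face anywhere at x -90 to -60 mm: find it by feel
- bumper (a joint): push on the red sprung bumper (26 mm disc on the channel's axis line near the low end, facing up the slope), in m down the slope: 0 free, 0.014 at its end. Spring: 1.0 N at first plus 0.25 N per mm (2.5 N at 6 mm). Right: 0.003 to 0.010
- can: fixed blue spray can with yellow band, 58 mm in diameter, standing upright in a clamp beside the station (to the left of the channel as seen from the robot); origin on the table under its middle, top of the cap 201 mm above the table
- cap_top (a point): centre of the top of the red spray cap (32 mm disc, 18 mm high, moves straight down)
- cap (a joint): how far the cap is pressed, in m: 0 up, 0.010 at its end. Spring: 2.5 N at first, plus 0.7 N per mm (6 N at 5 mm, 9.5 N at the end). It sprays beyond 0.005; it is damaged by 20 N
- saddle_a: fixed dark saddle on which the bush starts; grey V-rest 100 mm long along its x axis, 35 mm wide, its edges 58 mm above the table; origin on the table under its middle
- saddle_b: an identical saddle, on which the black roller lies
- roller: bystander: black roller 140 mm long, 40 mm in diameter, on the other saddle; origin at its middle
- blue_tub: bystander: blue tub of steel pins 170 x 130 x 65 mm, origin under its middle
- black_tray: bystander: low black tray of pins 120 x 80 x 30 mm, origin under its middle
- water: bystander: clear bottle 64 mm in diameter, 190 mm tall, origin under its middle
- jar: bystander: amber jar 60 mm in diameter, 70 mm tall, origin under its middle
- brush: bystander: small brush lying on the bench
- wrench: bystander: wrench lying on the bench
Things that resemble listed ones, but are neither listed nor needed, are in the scene too. Of the things that look like the sleeve, the largest one is meant. What is shaped like the can but orange is not meant.

How it is judged:
On the way, in this order (a step that is already met when the one before it is completed fails the run):
1. the bush lies in the channel, against the bumper pushed in 3 to 10 mm, and is let go (y of sleeve in the frame of trough between -0.004 and 0.004 m and z of sleeve in the frame of trough between -0.004 and 0.003 m and angle between the x axis of sleeve and the x axis of trough, either way round below 0.05 rad and value of joint bumper between 0.003 and 0.01 m and contact force between the fingers and sleeve below 0.05 N), for 0.3 s.
2. the spray cap is pressed down more than 5 mm (value of joint cap above 0.005 m), for 0.1 s.
At the end, for the whole second after the job is handed in: the bush lies at rest in the V of the sloping channel (axis within 4 mm and 0.05 rad of the channel's axis line, no more than 3 mm above it), still pushing the bumper in by 3 to 10 mm, and the spray cap is up again (less than 1 mm down) (y of sleeve in the frame of trough between -0.004 and 0.004 m and z of sleeve in the frame of trough between -0.004 and 0.003 m and angle between the x axis of sleeve and the x axis of trough, either way round below 0.05 rad and value of joint bumper between 0.003 and 0.01 m and linear speed of sleeve below 0.01 m/s and value of joint cap below 0.001 m); the robot touches nothing.
It fails at once if the bush is squeezed by the fingers with more than 45 N a side (contact force between the fingers and sleeve above 90 N).
It fails at once if the bush is pressed or knocked against the station with more than 35 N (both walls of the V added up), or drives the bumper to its end (beyond 12.5 mm) (contact force between sleeve and station above 35 N or value of joint bumper above 0.0125 m).
It fails at once if the spray can is pressed with more than 20 N (contact force between any of the fingers, the arm and can above 20 N).
It fails at once if the can sprays before the bush lies in the channel (value of joint cap above 0.005 m and (distance between sleeve and trough above 0.06 m or z of sleeve in the frame of trough above 0.004 m)).
It fails at once if a bystander is moved more than 15 mm (distance of any of roller, blue_tub, black_tray, water, jar, brush, wrench from where it was at the start of the episode above 0.015 m).
It also fails if it takes over 51 s, if anything falls off the work surface, if the arm or the gripper's body presses on something with over 40 N, if the wrist force passes 120 N, or if a joint passes its speed limit or range.

## Robot

A 7-joint arm with a two-finger parallel gripper is mounted at the origin on the work surface. World frame = base frame: x ahead of the robot, y to its left, z up, the work surface at z = 0. Lengths are in m, angles in rad, forces in N, time in s.
With the tool pointing down it reaches from about 0.4 to 0.9 m from the base axis. Payload 5.5 kg.
Tool frame: the origin (TCP) lies on the centre line of the jaws, within the pads' length; the fingertips stand tip_reach ahead of it and the grasp point (between the pads) lies 5 mm behind it (tip_reach is the distance from the TCP to the fingertips, in m); z points along the fingers, y is the line along which they close (so a half turn about z gives the same grasp; the last joint's range is limited). The gripper opens to 85 mm and grips with 20 to 120 N. Pads are 22 mm wide; open, the fingers measure 114 mm over their backs; the gripper's body (76 mm by 85 mm) begins 54 mm behind the grasp point. The pads swing forward as they close: fully open they stand 13 mm farther back than shut.
Start: joints at [-1.036, 0.501, -0.427, 1.55, 0.221, 1.138, -0.21], TCP at [0.174, 0.626, 0.245] pointing down, gripper open.
Joint ranges: [-2.88, 2.88], [-0.31, 2.03], [-1.54, 1.56], [0.2, 2.42], [-1.41, 4.55], [0.19, 2.02], [-2.57, 2.57]. Speed limits (rad/s): [2.57, 2.57, 3.14, 3.14, 3.14, 3.14, 3.14].

## Interface

Orientations are given as a 3x3 rotation matrix whose columns are the frame's x, y, z axes.
In Python, from bench import * gives the robot as it stands.
- The arm moves only by the shell command python3 -m creep 'ROWS' [FORCE]. ROWS is JSON, a list of rows, each an object with "delta_pos": the shift along the tool's x, y, z in cm, a list of three; "turn": the turn, a rotation vector about the tool's x, y, z in rad, a list of three; "fingers": the finger opening in cm, from 0 to 8.54. In form: [{"delta_pos": [x, y, z], "turn": [rx, ry, rz], "fingers": fingers}, ...]. A call has 1 to 10 rows; each row shifts and turns the commanded pose from where the row before left it, along the tool's axes as they then stand; what a row does not reach is not made up. A row lasts 1/10 s, in which the tool goes at most 50 mm and 8.59 degrees, less where a joint would pass 70% of its speed; a pose out of reach is approached as far as the arm can. A call with a gripper value outside its range is refused whole. The fingers move at their own pace and stop on an object; FORCE is the grip in N (left out, the last holds). Time passes only in rows, so rows that do not move let the fingers close. It gives the time, the measured TCP pose, the force, the opening and the grip force at its end, in the units of the state.
- state(): the state, without advancing time (a new reading comes with each control period).
- camera(name): name is "side" or "top" or "wrist"; returns the picture (400x640x3 uint8, blue, green, red); there is no depth.
- camera_params(name): a dict with "intrinsics" (3x3 intrinsics, pixels), "k1" (the pictures are not rectified: a ray, as slopes to the right and down, at radius r is drawn at 1 + k1 r^2 times it, then the intrinsics apply), "extrinsics" (4x4, takes a point from camera to world coordinates). Camera axes: x right, y up, looking along -z (the intrinsics and any distortion apply to the point x, -y, -z); pixel columns grow to the right and rows downward; lengths in m; the calibration is good to about 2 mm. A picture is of the moment at which its call begins: read the wrist's pose just before it. camera_params takes no time and is no camera call; for the wrist camera it gives the pose at the moment of the call.
- finish_job(): hands the job in; it is judged then, once.
The state is a dict: "time": time; "qpos": joint angles; "dq": joint speeds; "joint_efforts": joint torques, N m; "tcp_pos": TCP position; "orientation": TCP orientation; "ft_force": force on the tool from outside, world axes, zero at the start; "torque": the same for the moment, N m; "finger_gap": finger opening in m; "grip_force": force on a finger pad.
Only numpy, scipy, OpenCV 4.12 (cv2) and the standard library are available. Lean on these libraries where they do the work, as an engineer would, in place of code of your own. Each camera call takes 0.05 s, during which the arm holds its last target. There are 200 camera calls.

## Working session

There is one attempt and no reset: what is moved stays moved. The work goes in short steps, Python scripts to look and compute and a shell command to move; the robot and the scene stay as the last step left them, time stands still between calls to the robot, and variables do not carry over. Pictures are saved under pics/ and viewed, at most 10 in all, crops included, and the job is handed in when it is done.

```bash
mkdir -p pics; ls; python3 - <<'E'
from bench import *
import cv2
s=state();print({k:(v if not hasattr(v,'round') else v) for k,v in s.items()})
for n in("side","top"):
    cv2.imwrite(f"pics/{n}0.png",camera(n)); p=camera_params(n);print(n,p)
E
```

```text
pics
{'time': 0.0, 'qpos': array([-1.03580349,  0.50184009, -0.42678655,  1.55145953,  0.22079349,
        1.13831211, -0.21028704]), 'dq': array([ 7.65325507e-04, -5.22964642e-04,  2.51183718e-05,  1.70469867e-05,
        1.16221829e-03,  1.01424511e-03,  6.38091904e-04]), 'joint_efforts': array([ 7.29859566e-04, -5.69528246e+01, -5.81629962e+00, -2.80931354e+01,
        1.05395020e-02,  1.20628884e-02,  5.76972070e-08]), 'tcp_pos': array([0.17436214, 0.62547568, 0.24425982]), 'orientation': array([[-9.63308008e-01,  2.68397718e-01, -5.88537981e-04],
       [ 2.68398356e-01,  9.63306189e-01, -1.87337075e-03],
       [ 6.41338450e-05, -1.96259567e-03, -9.99998072e-01]]), 'ft_force': array([0.40847206, 0.08011935, 0.07291817]), 'torque': array([ 0.00630561, -0.00641676,  0.03890498]), 'grip_force': 0.0, 'finger_gap': 0.08543597565965158}
side {'intrinsics': array([[381.92904561,   0.        , 321.1297416 ],
       [  0.        , 381.92904561, 191.28308046],
       [  0.        ,   0.        ,   1.        ]]), 'k1': -0.07525434734403422, 'extrinsics': array([[ 0.95466455,  0.21965692, -0.20091398,  0.29685303],
       [-0.29750281,  0.68048051, -0.6696554 , -0.82287981],
       [-0.01037639,  0.69906875,  0.71497917,  0.97709689],
       [ 0.        ,  0.        ,  0.        ,  1.        ]])}
top {'intrinsics': array([[370.27943673,   0.        , 317.79753822],
       [  0.        , 370.27943673, 203.67812291],
       [  0.        ,   0.        ,   1.        ]]), 'k1': 0.01103198901280479, 'extrinsics': array([[ 0.01539956,  0.98479022, -0.17306377,  0.3825392 ],
       [-0.9998807 ,  0.01537511, -0.00148193, -0.01412149],
       [ 0.00120149,  0.17306595,  0.98490951,  1.12190428],
       [ 0.        ,  0.        ,  0.        ,  1.        ]])}
```

View pics/top0.png

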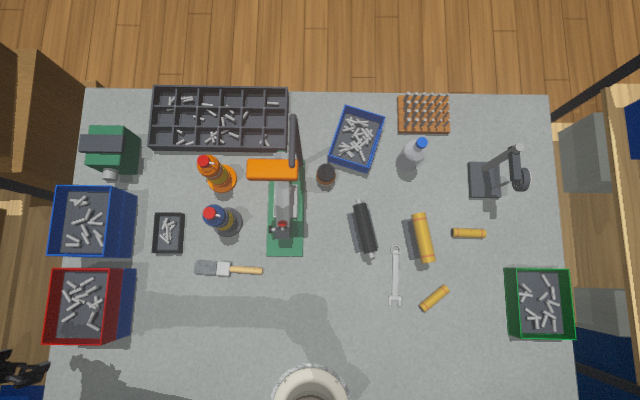

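View pics/side0.png

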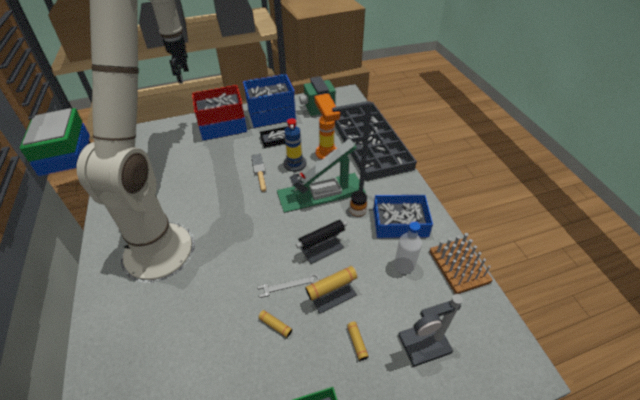

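The top view shows these possible bushes: a large brass tube on a saddle at (423,238), and small brass tubes at (468,233) and (434,298). I choose the largest, (423,238). The blue can with its red cap is at (210,213); the orange one at (205,160) is the decoy. The station's green base is at about (285,215), with its lamp at (272,169). The side view has the large tube at (332,284), the can's cap at (292,124) and the station at (320,190).

```bash
cat > h.py <<'E'
from bench import *
import cv2, numpy as np
def ray(n,u,v,P=None):
    P=P or camera_params(n);K=P["intrinsics"];k=P["k1"];E=P["extrinsics"]
    d=np.array([(u-K[0,2])/K[0,0],(v-K[1,2])/K[1,1]]);s=d.copy()
    for _ in range(20): s=d/(1+k*(s@s))
    r=E[:3,:3]@np.array([s[0],-s[1],-1]);return E[:3,3],r/np.linalg.norm(r)
def onz(n,u,v,z,P=None):
    o,r=ray(n,u,v,P);return o+r*(z-o[2])/r[2]
def tri(a,b):
    A=np.zeros((3,3));B=np.zeros(3)
    for o,r in(a,b):
        M=np.eye(3)-np.outer(r,r);A+=M;B+=M@o
    p=np.linalg.solve(A,B);return p,[np.linalg.norm((np.eye(3)-np.outer(r,r))@(p-o)) for o,r in(a,b)]
def blobs(img,lo,hi,amin=20):
    m=cv2.inRange(cv2.cvtColor(img,cv2.COLOR_BGR2HSV),np.array(lo),np.array(hi))
    c,_=cv2.findContours(m,cv2.RETR_EXTERNAL,cv2.CHAIN_APPROX_NONE)
    return sorted([x for x in c if cv2.contourArea(x)>=amin],key=cv2.contourArea,reverse=True)
def cen(c):
    m=cv2.moments(c);return m["m10"]/m["m00"],m["m01"]/m["m00"]
E
python3 - <<'E'
from h import *
np.set_printoptions(precision=4,suppress=True)
T=cv2.imread("pics/top0.png");S=cv2.imread("pics/side0.png")
for nm,lo,hi in(("brass",(12,110,80),(28,255,255)),("red",(0,150,80),(6,255,255)),("red2",(172,150,80),(180,255,255)),("green",(55,80,40),(90,255,255)),("orange",(6,200,150),(14,255,255))):
  for n,I in(("top",T),("side",S)):
    for c in blobs(I,lo,hi,8)[:8]:
        r=cv2.minAreaRect(c);print(nm,n,np.round(cen(c),1),cv2.contourArea(c),np.round(cv2.boxPoints(r)).astype(int).tolist())
a=np.hstack([cv2.resize(T[150:270,180:320],None,fx=4,fy=4,interpolation=cv2.INTER_CUBIC)])
cv2.imwrite("pics/c1.png",a)
cv2.imwrite("pics/c2.png",np.vstack([cv2.resize(S[130:220,270:390],None,fx=5,fy=5,interpolation=cv2.INTER_CUBIC)[:, :600]]))
cv2.imwrite("pics/c3.png",cv2.resize(T[190:320,380:500],None,fx=4,fy=4,interpolation=cv2.INTER_CUBIC))
E
```

```text
brass top [321.7  45.4] 55659.5 [[0, 0], [639, 0], [639, 172], [0, 172]]
brass top [270.5 169.2] 934.5 [[246, 180], [246, 158], [298, 159], [298, 181]]
brass top [424.  117.7] 830.5 [[398, 131], [398, 95], [449, 95], [449, 131]]
brass top [423.2 237.6] 596.0 [[411, 214], [424, 211], [435, 260], [422, 263]]
brass top [583.9 109.5] 562.0 [[550, 111], [604, 91], [611, 109], [556, 128]]
brass top [223.7 180. ] 463.0 [[204, 181], [224, 160], [242, 177], [222, 198]]
brass top [  7.5 304.9] 324.5 [[0, 329], [0, 277], [26, 277], [26, 329]]
brass top [434.  297.8] 262.0 [[419, 305], [444, 284], [449, 291], [424, 312]]
brass side [521.4 219.4] 43124.0 [[321, 75], [450, -20], [717, 342], [587, 437]]
brass side [318.2   7.5] 1066.0 [[281, 0], [363, 0], [363, 19], [281, 19]]
brass side [461.  270.3] 917.0 [[429, 249], [461, 230], [492, 280], [461, 299]]
brass side [331.  282.5] 664.5 [[305, 287], [352, 265], [358, 278], [311, 300]]
brass side [326.2 110.6] 515.5 [[314, 95], [335, 91], [342, 127], [321, 131]]
brass side [ 62.1 178.4] 327.0 [[46, 176], [71, 162], [81, 178], [56, 193]]
brass side [3
[... 999 characters left out ...]
en top [299.8 208.6] 85.5 [[294, 220], [299, 190], [307, 191], [302, 221]]
green side [322.6 186.8] 2056.0 [[273, 193], [355, 146], [375, 181], [294, 228]]
green side [ 54.9 141.9] 1159.5 [[14, 139], [74, 107], [93, 141], [32, 173]]
green side [320.3 394.6] 243.5 [[293, 387], [336, 387], [336, 399], [293, 399]]
green side [310.8  98. ] 217.5 [[303, 84], [316, 82], [320, 113], [307, 115]]
green side [330.2  88.3] 61.5 [[325, 81], [330, 79], [337, 97], [332, 99]]
orange top [209.1 171.6] 15.0 [[201, 174], [201, 168], [214, 169], [214, 175]]
orange top [215.9 165.2] 8.0 [[213, 158], [216, 157], [218, 168], [215, 168]]
orange side [326.5 109.2] 90.5 [[315, 97], [326, 90], [339, 112], [327, 119]]
```

View pics/c1.png

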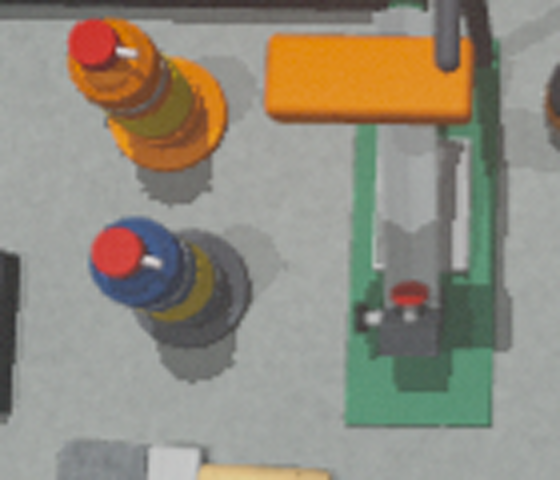

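View pics/c3.png

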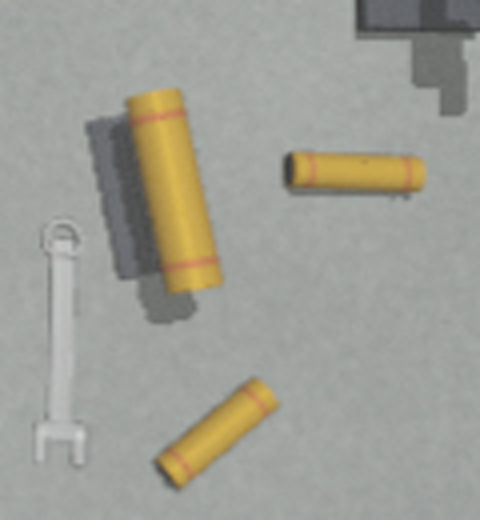

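View pics/c2.png

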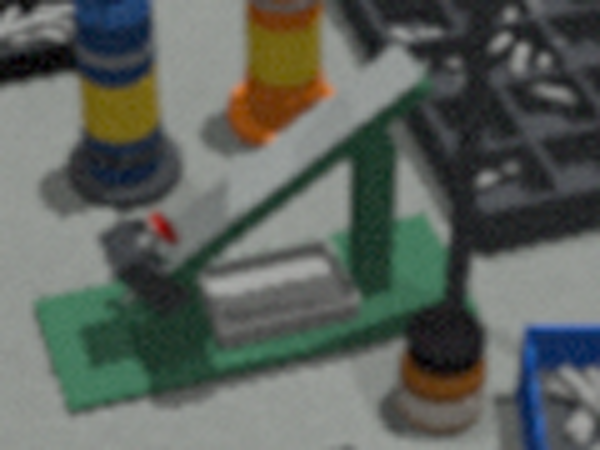

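Crop c3 confirms the choice: the large tube with two copper bands lies on a saddle, and the other two are smaller and lie on the bench. Crops c1 and c2 show the channel with its red bumper at about (282,223) in the top picture, the lamp over its upper half, and the base corners at about (266.5,256) and (303,256).

```bash
python3 - <<'E'
from h import *
np.set_printoptions(precision=4,suppress=True)
print("sleeve tri",tri(ray("top",423,237.2),ray("side",331.5,282.5)))
a=onz("top",417.5,212.5,.078);b=onz("top",428.5,261.5,.078);print("ends",a,b,np.linalg.norm(a-b),"mid",(a+b)/2,"yaw",np.degrees(np.arctan2(*(a-b)[1::-1])))
a=onz("side",308.5,293.5,.075);b=onz("side",355,271.5,.075);print("side ends",a,b,"mid",(a+b)/2,"yaw",np.degrees(np.arctan2(*(b-a)[1::-1])))
print("cap tri",tri(ray("top",208.9,212.9),ray("side",291.5,122.)),onz("top",208.9,212.9,.201))
for z in(0.0,.01,.02): print("base corners",z,[onz("top",u,v,z) for u,v in((266.5,256),(302.8,256))],[onz("side",u,v,z) for u,v in((278,190),(284.5,212))])
for z in(.335,.36):print("lamp",[onz("top",u,v,z) for u,v in((246.5,159),(246.5,180),(297.5,181),(297.5,160))])
print("bumper tri",tri(ray("top",282.2,223),ray("side",302.5,175.5)))
T=cv2.imread("pics/top0.png").astype(int)
for v in range(184,222,6): print(v,T[v,266:304].mean(1).astype(int).tolist())
print("start wrist",camera_params("wrist")["extrinsics"])
print(camera_params("wrist")["intrinsics"])
s=state();R=s["orientation"];E=camera_params("wrist")["extrinsics"]
print("cam in tool",R.T@(E[:3,3]-s["tcp_pos"]),R.T@E[:3,:3])
E
```

```text
sleeve tri (array([ 0.4754, -0.312 ,  0.0718]), [np.float64(9.989981122413507e-05), np.float64(9.989981122410056e-05)])
ends [ 0.5449 -0.297   0.078 ] [ 0.4074 -0.3232  0.078 ] 0.13997988593849275 mid [ 0.4761 -0.3101  0.078 ] yaw 10.78892066740626
side ends [ 0.4068 -0.3268  0.075 ] [ 0.5472 -0.3008  0.075 ] mid [ 0.477  -0.3138  0.075 ] yaw 10.525686492113536
cap tri (array([0.5175, 0.2612, 0.1979]), [np.float64(0.00048445453130007365), np.float64(0.0004844545312999159)]) [0.5166 0.2603 0.201 ]
base corners 0.0 [array([0.4179, 0.139 , 0.    ]), array([0.4196, 0.0301, 0.    ])] [array([0.4256, 0.1461, 0.    ]), array([0.4233, 0.0364, 0.    ])]
base corners 0.01 [array([0.4176, 0.1376, 0.01  ]), array([0.4192, 0.0297, 0.01  ])] [array([0.4243, 0.1362, 0.01  ]), array([0.4221, 0.0276, 0.01  ])]
base corners 0.02 [array([0.4173, 0.1363, 0.02  ]), array([0.4189, 0.0293, 0.02  ])] [array([0.423 , 0.1263, 0.02  ]), array([0.4208, 0.0188, 0.02  ])]
lamp [array([0.6183, 0.1456, 0.335 ]), array([0.5708, 0.1433, 0.335 ]), array([0.5703, 0.0321, 0.335 ]), array([0.6178, 0.0333, 0.335 ])]
lamp 
[... 1252 characters left out ...]
68, 149, 147, 135, 121, 122, 123, 124, 123, 126, 129, 129, 130, 129, 132, 126, 116, 109, 103, 109, 163, 179, 178, 151, 119, 110, 116, 123, 119, 98, 80]
220 [162, 138, 119, 121, 116, 121, 103, 95, 90, 98, 118, 124, 120, 115, 105, 101, 99, 93, 103, 113, 127, 130, 130, 103, 82, 76, 76, 100, 107, 108, 104, 104, 113, 119, 119, 119, 99, 83]
start wrist [[ 0.2677 -0.9256 -0.2677  0.1073]
 [ 0.9635  0.2567  0.0759  0.6451]
 [-0.0016 -0.2782  0.9605  0.3728]
 [ 0.      0.      0.      1.    ]]
[[353.9243   0.     321.6164]
 [  0.     353.9243 198.8941]
 [  0.       0.       1.    ]]
cam in tool [ 0.0699  0.0006 -0.1284] [[ 0.0008  0.9605  0.2783]
 [ 1.     -0.0007 -0.0004]
 [-0.0002  0.2783 -0.9605]]
```

```bash
python3 - <<'E'
import bench
print([n for n in dir(bench) if n[0]!='_']); print(getattr(bench,'tip_reach',None))
E
python3 -m creep '[{"delta_pos":[0,0,-1],"turn":[0,0,-0.08],"fingers":8.5},{"delta_pos":[0,0,-2],"turn":[0,0,-0.1],"fingers":8.5},{"delta_pos":[0,0,-3],"turn":[0,0,-0.09],"fingers":8.5},{"delta_pos":[-1,-3,-3],"turn":[0,0,0],"fingers":8.5},{"delta_pos":[-2,-4,-1],"turn":[0,0,0],"fingers":8.5},{"delta_pos":[-2,-4,0],"turn":[0,0,0],"fingers":8.5},{"delta_pos":[-2,-4,0],"turn":[0,0,0],"fingers":8.5},{"delta_pos":[-2,-4,0],"turn":[0,0,0],"fingers":8.5},{"delta_pos":[-2,-4,0],"turn":[0,0,0],"fingers":8.5},{"delta_pos":[-2,-4,0],"turn":[0,0,0],"fingers":8.5}]' 20
```

```text
['MotionError', 'camera', 'camera_params', 'finish_job', 'state', 'tip_reach']
0.014
time: 1.1
tcp_pos: [0.3044, 0.3539, 0.3451]
orientation: [[-1.0, 0.002, -0.0], [0.002, 1.0, -0.0], [0.0, -0.0, -1.0]]
ft_force: [0.6, 0.1, -0.1]
finger_gap: 0.0851
grip_force: 0.0
```

```bash
python3 -m creep '[{"delta_pos":[-1,-4,0],"turn":[0,0,0],"fingers":8.5},{"delta_pos":[-1,-4,0],"turn":[0,0,0],"fingers":8.5},{"delta_pos":[-1,-4,0],"turn":[0,0,0],"fingers":8.5},{"delta_pos":[-2,-4,0],"turn":[0,0,0],"fingers":8.5},{"delta_pos":[-2,-4,0],"turn":[0,0,0],"fingers":8.5},{"delta_pos":[-1,-4,0],"turn":[0,0,0],"fingers":8.5},{"delta_pos":[-1,-3,0],"turn":[0,0,0],"fingers":8.5},{"delta_pos":[0,0,0],"turn":[0,0,0],"fingers":8.5},{"delta_pos":[0,0,0],"turn":[0,0,0],"fingers":8.5}]'
python3 - <<'E'
from h import *
import pickle
P=camera_params("wrist");I=camera("wrist");cv2.imwrite("pics/w1.png",I);pickle.dump(P,open("w1.pkl","wb"))
print(state()["tcp_pos"])
E
```

```text
time: 2.0
tcp_pos: [0.3933, 0.0855, 0.3451]
orientation: [[-1.0, 0.004, -0.001], [0.004, 1.0, 0.0], [0.001, 0.0, -1.0]]
ft_force: [0.1, 0.4, -0.4]
finger_gap: 0.0851
grip_force: 0.0
[0.39314183 0.08634742 0.34508018]
```

View pics/w1.png

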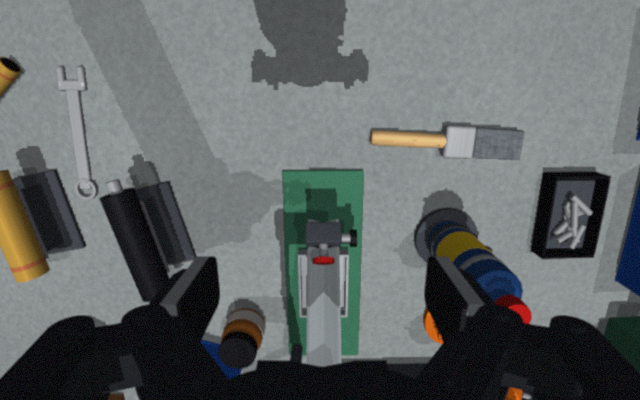

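The wrist view (image up is towards the robot) shows the station's base corners at about (282,170) and (363,170). The bumper is at (323,261), with the channel below it at columns 306 to 342. The can's cap is at (513,310), partly hidden by a finger.

```bash
python3 - <<'E'
from h import *
import pickle
np.set_printoptions(precision=4,suppress=True)
P=pickle.load(open("w1.pkl","rb"));I=cv2.imread("pics/w1.png");H=cv2.cvtColor(I,cv2.COLOR_BGR2HSV)
g=cv2.inRange(H,(60,80,30),(90,255,255))
for v in range(166,174): print(v,(g[v,270:380]>0).sum(),end="; ")
print()
pl=[]
for v in list(range(175,220,8))+list(range(320,352,6)):
    x=np.where(g[v,270:380])[0]+270; l,r=x[0]-.5,x[-1]+.5
    for z in(.012,): a,b=onz("wrist",l,v,z,P),onz("wrist",r,v,z,P);print(v,l,r,a[:2],b[:2],"w",np.linalg.norm(a-b),"mid",((a+b)/2)[:2])
G=I.mean(2).astype(int)
for v in(280,300,330,350): print(v,G[v,298:352].tolist())
r=blobs(I,(0,120,60),(8,255,255),5)+blobs(I,(172,120,60),(180,255,255),5)
for c in r: print("red",cen(c),cv2.boundingRect(c),cv2.contourArea(c))
E
```

```text
166 0; 167 0; 168 0; 169 0; 170 56; 171 80; 172 80; 173 80; 
175 282.5 362.5 [0.4238 0.0339] [0.4241 0.1405] w 0.10662308042019945 mid [0.424  0.0872]
183 282.5 362.5 [0.4348 0.0335] [0.4351 0.1408] w 0.1072957743854927 mid [0.4349 0.0872]
191 283.5 362.5 [0.4459 0.0345] [0.4462 0.1411] w 0.1066319894971289 mid [0.446  0.0878]
199 283.5 362.5 [0.4571 0.0341] [0.4574 0.1415] w 0.10732617365057599 mid [0.4573 0.0878]
207 283.5 361.5 [0.4685 0.0338] [0.4688 0.1404] w 0.10666609830919765 mid [0.4687 0.0871]
215 284.5 361.5 [0.48   0.0348] [0.4804 0.1408] w 0.10600435905795494 mid [0.4802 0.0878]
320 287.5 358.5 [0.6484 0.0335] [0.6488 0.1414] w 0.10785664628189816 mid [0.6486 0.0875]
326 288.5 357.5 [0.6592 0.0347] [0.6596 0.1402] w 0.10547708395508827 mid [0.6594 0.0875]
332 289.5 357.5 [0.6701 0.0359] [0.6705 0.1405] w 0.1046125794007282 mid [0.6703 0.0882]
338 288.5 357.5 [0.6811 0.034 ] [0.6815 0.1408] w 0.1068411580207939 mid [0.6813 0.0874]
344 288.5 357.5 [0.6923 0.0336] [0.6927 0.1412] w 0.10754341790489273 mid [0.6925 0.0874]
350 289.5 357.5 [0.7037 0.0348] [0.7041 0.1415] w 0.1
[... 639 characters left out ...]
, 151, 150, 148, 152, 145, 146, 147, 149, 142, 139, 140, 135, 135, 134, 134, 137, 136, 132, 134, 133, 134, 132, 137, 142, 151, 139, 104, 89, 86, 87, 85, 86, 90, 87, 90, 87, 89]
350 [24, 23, 27, 37, 53, 71, 69, 92, 114, 133, 140, 147, 147, 145, 143, 140, 129, 126, 126, 128, 126, 126, 127, 124, 127, 127, 123, 121, 126, 123, 123, 123, 126, 132, 136, 137, 134, 132, 136, 137, 140, 146, 141, 111, 95, 89, 90, 86, 86, 86, 87, 86, 88, 89]
red (517.318430203676, 307.81122702434175) (496, 296, 36, 28) 335.5
red (323.3079222720478, 259.85351270553065) (313, 256, 21, 8) 111.5
red (504.4347826086956, 299.3333333333333) (496, 295, 20, 12) 11.5
red (518.2037037037037, 300.1111111111111) (516, 298, 8, 7) 9.0
```

```bash
python3 -m creep '[{"delta_pos":[-1,0,0],"turn":[0,-0.12,0],"fingers":8.5},{"delta_pos":[-1,0,0],"turn":[0,-0.12,0],"fingers":8.5},{"delta_pos":[-1,0,0],"turn":[0,-0.12,0],"fingers":8.5},{"delta_pos":[-1,0,0],"turn":[0,-0.12,0],"fingers":8.5},{"delta_pos":[0,0,0],"turn":[0,-0.13,0],"fingers":8.5},{"delta_pos":[0,0,0],"turn":[0,0,0],"fingers":8.5},{"delta_pos":[0,0,0],"turn":[0,0,0],"fingers":8.5}]'
python3 - <<'E'
from h import *
import pickle
print(state()["qpos"].round(2))
P=camera_params("wrist");I=camera("wrist");cv2.imwrite("pics/w2.png",I);pickle.dump(P,open("w2.pkl","wb"))
P1=pickle.load(open("w1.pkl","rb"))
r=[c for c in blobs(I,(0,120,60),(8,255,255),8)]
for c in r: print("red",cen(c),cv2.boundingRect(c),cv2.contourArea(c))
# bumper disc top point from w1 (323.3,258)
o,d=ray("wrist",323.3,259.5,P1);print("w1 at z",[(o+d*(z-o[2])/d[2]).round(4) for z in(.095,.10,.105,.11)])
E
```

```text
time: 2.75
tcp_pos: [0.4481, 0.0917, 0.3428]
orientation: [[-0.835, 0.002, 0.551], [-0.002, 1.0, -0.008], [-0.551, -0.008, -0.835]]
ft_force: [-0.6, -0.4, -0.7]
finger_gap: 0.0846
grip_force: 0.0
[-0.36 -0.31 -0.07  2.31  0.37  0.63  0.89]
red (527.5966898954704, 155.03731126596978) (506, 135, 44, 40) 1148.0
red (496.36618109111674, 243.845187089403) (480, 230, 33, 28) 583.5
red (318.86438529784533, 80.1508238276299) (307, 77, 25, 8) 131.5
w1 at z [array([0.5072, 0.0877, 0.095 ]), array([0.5047, 0.0877, 0.1   ]), array([0.5023, 0.0877, 0.105 ]), array([0.4999, 0.0876, 0.11  ])]
```

View pics/w2.png

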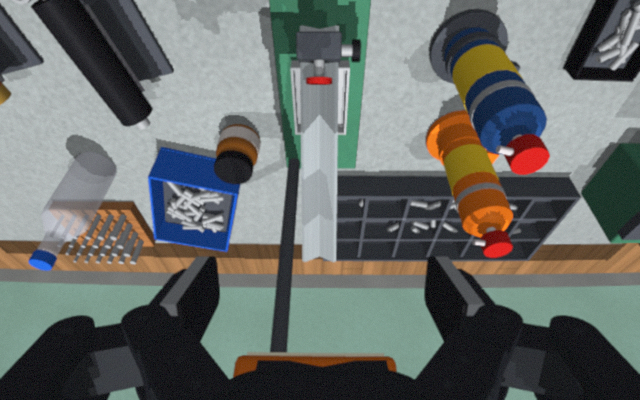

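The tilted view shows the channel's full length at columns 302 to 337. Its high end is at row 262, the bumper is at (319,80), the blue can's cap is at (528,155) and the lamp is at the bottom.

```bash
python3 - <<'E'
from h import *
import pickle
np.set_printoptions(precision=4,suppress=True)
P1,P2=[pickle.load(open(f"w{i}.pkl","rb")) for i in(1,2)]
I=cv2.imread("pics/w2.png");G=I.mean(2).astype(int)
print("bumper",tri(ray("w",323.3,259.9,P1),ray("w",318.9,80.2,P2)), tri(ray("w",318.9,80.2,P2),ray("top",282.2,223)))
print("cap w2/top",tri(ray("w",527.6,155,P2),ray("top",208.9,212.9)),onz("w",527.6,155,.201,P2))
for v in(110,150,190,220,250): print(v,G[v,295:345].tolist())
t=np.radians(35)
# plane of V edges: through origin (.567,.0865,.145)-12mm*z
for org in(.567,):
  n=np.array([-np.sin(t),0,np.cos(t)]);p0=np.array([org,.0865,.145])-.012*n
  for u,v in((319,262),(302,262),(337,262),(319,80.2)):
    o,d=ray("w",u,v,P2);q=o+d*((p0-o)@n)/(d@n);print(u,v,q,"xt",(q-p0)@np.array([np.cos(t),0,np.sin(t)]))
E
```

```text
bumper (array([0.5038, 0.0877, 0.1029]), [np.float64(1.0133299950110281e-05), np.float64(1.0133299950149585e-05)]) (array([0.5066, 0.0866, 0.0977]), [np.float64(0.0010237854848743567), np.float64(0.0010237854848743153)])
cap w2/top (array([0.5174, 0.2633, 0.193 ]), [np.float64(0.0007293248432809572), np.float64(0.000729324843281051)]) [0.5098 0.2577 0.201 ]
110 [154, 123, 158, 178, 182, 163, 139, 136, 139, 143, 143, 139, 141, 140, 142, 145, 142, 141, 139, 145, 138, 137, 141, 142, 140, 135, 130, 128, 129, 132, 132, 135, 127, 126, 128, 130, 127, 127, 126, 133, 137, 145, 154, 200, 212, 209, 193, 178, 147, 129]
150 [50, 68, 89, 98, 98, 120, 165, 181, 189, 198, 199, 197, 196, 198, 199, 195, 197, 196, 198, 199, 195, 195, 198, 197, 189, 183, 179, 177, 179, 180, 179, 182, 179, 183, 178, 179, 174, 176, 181, 188, 197, 195, 163, 128, 112, 113, 115, 111, 112, 113]
190 [42, 39, 97, 166, 186, 181, 177, 166, 168, 169, 171, 173, 170, 169, 171, 173, 171, 164, 169, 170, 167, 166, 169, 168, 167, 163, 165, 164, 164, 160, 165, 160, 161, 166, 177, 179, 177, 177, 182, 191, 199, 188, 118, 55, 44, 48, 49, 44, 44, 51]
220 [104, 160, 176, 177, 177, 175, 173, 165, 163, 163, 166, 167, 164, 163, 166, 171, 183, 187, 196, 193, 192, 191, 192, 195, 183, 177, 174, 177, 176, 179, 180, 176, 173, 172, 171, 168, 171, 172, 178, 192, 194, 161, 115, 98, 94, 93, 96, 98, 94, 98]
250 [67, 70, 65, 67, 65, 65, 89, 140, 174, 187, 191, 190, 189, 191, 190, 195, 193, 190, 188, 192, 192, 190, 190, 193, 183, 177, 169, 175, 173, 176, 177, 175, 168, 174, 178, 175, 172, 175, 185, 195, 184, 117, 56, 47, 48, 45, 51, 45, 47, 47]
319 262 [0.6729 0.0878 0.2045] xt 0.12082522373665812
302 262 [0.673  0.0684 0.2046] xt 0.12096275087376877
337 262 [0.6728 0.1084 0.2044] xt 0.1207027592107802
319 80.2 [0.5109 0.0876 0.0911] xt -0.07686657932174373
```

```bash
python3 -m creep '[{"delta_pos":[0,-4,0],"turn":[0,0.12,0],"fingers":8.5},{"delta_pos":[0,-4,0],"turn":[0,0.12,0],"fingers":8.5},{"delta_pos":[0,-4,0],"turn":[0,0.12,0],"fingers":8.5},{"delta_pos":[0,-4,0],"turn":[0,0.12,0],"fingers":8.5},{"delta_pos":[0,-4,0],"turn":[0,0.104,0],"fingers":8.5},{"delta_pos":[0,-4,0],"turn":[0,0,0],"fingers":8.5},{"delta_pos":[0,-4,2],"turn":[0,0,-0.06],"fingers":8.5},{"delta_pos":[0,-4,3],"turn":[0,0,-0.06],"fingers":8.5},{"delta_pos":[0,-4,3],"turn":[0,0,-0.066],"fingers":8.5},{"delta_pos":[-1,-3,2],"turn":[0,0,0],"fingers":8.5}]'
python3 -m creep '[{"delta_pos":[0,0,0],"turn":[0,0,0],"fingers":8.5},{"delta_pos":[0,0,0],"turn":[0,0,0],"fingers":8.5}]'
cat > w.py <<'E'
from h import *
import pickle,sys
np.set_printoptions(precision=4,suppress=True)
n=sys.argv[1]
P=camera_params("wrist");s=state();I=camera("wrist");cv2.imwrite(f"pics/{n}.png",I);pickle.dump(P,open(n+".pkl","wb"))
print(s["tcp_pos"],s["qpos"].round(2))
for c in blobs(I,(15,110,80),(28,255,255),150):
    b=cv2.minAreaRect(c);print("brass",b,cv2.contourArea(c))
    q=cv2.boxPoints(b);e=sorted([((q[i]+q[(i+1)%4])/2,np.linalg.norm(q[i]-q[(i+1)%4])) for i in range(4)],key=lambda t:t[1])
    A,B=[onz("wrist",*x[0],.078,P) for x in e[:2]];m=(A+B)/2;d=(A-B);d*=np.sign(d[0])
    print(" ends",A,B,"mid",m,"len",np.linalg.norm(d),"yaw",np.degrees(np.arctan2(d[1],d[0])))
E
python3 w.py w3
```

```text
time: 3.8
tcp_pos: [0.4694, -0.2987, 0.2461]
orientation: [[-0.984, -0.176, 0.014], [-0.176, 0.984, -0.006], [-0.013, -0.009, -1.0]]
ft_force: [0.1, -0.1, 0.4]
finger_gap: 0.0848
grip_force: 0.0
time: 4.0
tcp_pos: [0.4705, -0.2962, 0.2465]
orientation: [[-0.984, -0.175, 0.013], [-0.175, 0.984, -0.007], [-0.011, -0.009, -1.0]]
ft_force: [-0.3, 0.5, -0.5]
finger_gap: 0.0847
grip_force: 0.0
[ 0.4705 -0.2962  0.2465] [-0.    0.34  0.64  1.83 -0.23  1.03  2.47]
brass ((305.6064453125, 180.83038330078125), (114.76129150390625, 45.37138748168945), 88.40885925292969) 4816.5
 ends [ 0.4275 -0.3199  0.078 ] [ 0.5278 -0.3005  0.078 ] mid [ 0.4776 -0.3102  0.078 ] len 0.10210037726557003 yaw 10.947054369076819
brass ((159.40817260742188, 159.829345703125), (66.99525451660156, 24.867589950561523), 11.0035400390625) 1530.5
 ends [ 0.4786 -0.4669  0.078 ] [ 0.4798 -0.4088  0.078 ] mid [ 0.4792 -0.4379  0.078 ] len 0.05801978837646627 yaw 88.79297112208137
brass ((304.0, 106.5), (19.0, 42.0), 90.0) 628.5
 ends [ 0.4111 -0.3053  0.078 ] [ 0.417 -0.339  0.078] mid [ 0.4141 -0.3221  0.078 ] len 0.03421
[... 331 characters left out ...]
, (12.115150451660156, 24.365413665771484), 7.765166282653809) 222.5
 ends [ 0.4697 -0.401   0.078 ] [ 0.4914 -0.4021  0.078 ] mid [ 0.4805 -0.4015  0.078 ] len 0.021744010839770424 yaw -2.9574922145976372
brass ((119.42599487304688, 151.9404296875), (12.53334903717041, 24.59935188293457), 12.26477336883545) 199.0
 ends [ 0.4675 -0.4711  0.078 ] [ 0.4894 -0.4754  0.078 ] mid [ 0.4785 -0.4732  0.078 ] len 0.02232231952361387 yaw -11.000338669579374
brass ((257.4076843261719, 6.838469982147217), (21.209938049316406, 11.287158966064453), 60.2551155090332) 186.5
 ends [ 0.3407 -0.3744  0.078 ] [ 0.3523 -0.3646  0.078 ] mid [ 0.3465 -0.3695  0.078 ] len 0.015214418876098562 yaw 39.981890422436486
```

```bash
python3 -m creep '[{"delta_pos":[-0.3,-1.4,2],"turn":[-0.009,0.012,-0.013],"fingers":8.5},{"delta_pos":[0,0,3],"turn":[0,0,0],"fingers":8.5},{"delta_pos":[0,0,3],"turn":[0,0,0],"fingers":8.5},{"delta_pos":[0,0,2],"turn":[0,0,0],"fingers":8.5},{"delta_pos":[0,0,1],"turn":[0,0,0],"fingers":8.5},{"delta_pos":[0,0,0],"turn":[0,0,0],"fingers":8.5},{"delta_pos":[0,0,0],"turn":[0,0,0],"fingers":8.5}]'
python3 w.py w4
```

```text
time: 4.75
tcp_pos: [0.4767, -0.3092, 0.1383]
orientation: [[-0.982, -0.19, 0.002], [-0.19, 0.982, -0.003], [-0.001, -0.003, -1.0]]
ft_force: [-0.5, 0.1, 0.2]
finger_gap: 0.0851
grip_force: 0.0
[ 0.4767 -0.3092  0.1383] [ 0.15  0.49  0.49  1.88 -0.3   0.84  2.55]
brass ((318.9999694824219, 220.99996948242188), (67.99998474121094, 173.99996948242188), 0.0) 10796.0
 ends [ 0.4273 -0.32    0.078 ] [ 0.5309 -0.3001  0.078 ] mid [ 0.4791 -0.3101  0.078 ] len 0.10545747486602121 yaw 10.857403036375322
brass ((110.13444519042969, 179.93760681152344), (95.51123809814453, 35.216434478759766), 11.9761323928833) 3070.0
 ends [ 0.4732 -0.4575  0.078 ] [ 0.4745 -0.4033  0.078 ] mid [ 0.4739 -0.4304  0.078 ] len 0.054223426544505224 yaw 88.64300948785527
brass ((319.0, 108.0), (30.0, 70.0), 90.0) 1958.5
 ends [ 0.4107 -0.3047  0.078 ] [ 0.4176 -0.3404  0.078 ] mid [ 0.4141 -0.3225  0.078 ] len 0.03631765574904959 yaw -79.02841684112127
brass ((319.1376037597656, 322.25604248046875), (31.51228904724121, 60.25829315185547), 89.04515838623047) 1151.0
 ends [ 0.537  -0.2798  0.078 ] [ 0.545  -0.3165  0.078 ] mid [ 0.541  -0.2981  0.078 ] len 0.037567723701039404 yaw -77.76514788176175
brass ((167.7677459716797, 192.63998413085938), (18.152498245239258, 34.58528518676758), 9.162346839904785) 473.0
 ends [ 0.4648 -0.3962  0.078 ] [ 0.4853 -0.3979  0.078 ] mid [ 0.4751 -0.397   0.078 ] len 0.020570394007198792 yaw -4.750370349074273
brass ((54.82380294799805, 168.4020233154297), (19.801830291748047, 34.356773376464844), 11.976131439208984) 401.5
 ends [ 0.4836 -0.4649  0.078 ] [ 0.4632 -0.4604  0.078 ] mid [ 0.4734 -0.4626  0.078 ] len 0.02093822148526847 yaw -12.597086704787007
```

View pics/w4.png

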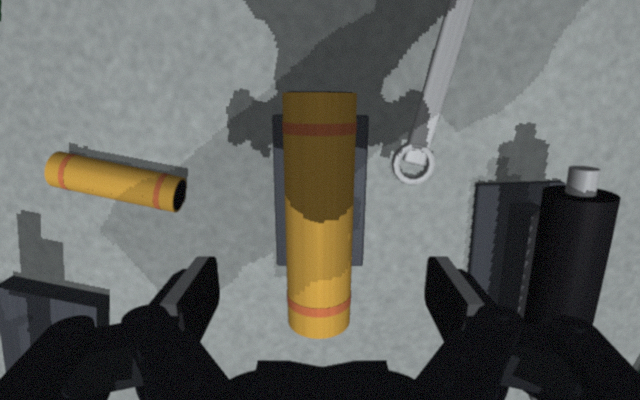

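The view shows the bush centred between the open fingers at columns 284 to 356, with the saddle below it. The small decoy is at left (115,180) and the roller at right. I descend.

```bash
python3 -m creep '[{"delta_pos":[-0.1,-0.1,1.5],"turn":[0,0,0],"fingers":8.5},{"delta_pos":[0,0,2],"turn":[0,0,0],"fingers":8.5},{"delta_pos":[0,0,2],"turn":[0,0,0],"fingers":8.5},{"delta_pos":[0,0,1],"turn":[0,0,0],"fingers":8.5},{"delta_pos":[0,0,0.5],"turn":[0,0,0],"fingers":8.5},{"delta_pos":[0,0,0.3],"turn":[0,0,0],"fingers":7},{"delta_pos":[0,0,0],"turn":[0,0,0],"fingers":6},{"delta_pos":[0,0,0],"turn":[0,0,0],"fingers":5}]' 20
python3 -c "
from bench import *
print(state()['qpos'].round(3))"
```

```text
time: 5.6
tcp_pos: [0.4771, -0.3104, 0.0643]
orientation: [[-0.982, -0.189, 0.0], [-0.189, 0.982, -0.003], [0.0, -0.003, -1.0]]
ft_force: [-0.0, 0.3, -1.0]
finger_gap: 0.0499
grip_force: 0.0
[ 0.244  0.591  0.366  1.903 -0.311  0.701  2.553]
```

```bash
python3 -m creep '[{"delta_pos":[0,0,0],"turn":[0,0,0],"fingers":4.6},{"delta_pos":[0,0,0],"turn":[0,0,0],"fingers":4.3},{"delta_pos":[0,0,0],"turn":[0,0,0],"fingers":4.1},{"delta_pos":[0,0,0],"turn":[0,0,0],"fingers":3.95},{"delta_pos":[0,0,0],"turn":[0,0,0],"fingers":3.6},{"delta_pos":[0,0,0],"turn":[0,0,0],"fingers":3.2},{"delta_pos":[0,0,0],"turn":[0,0,0],"fingers":3.0}]' 20
```

```text
time: 6.3
tcp_pos: [0.4771, -0.311, 0.0644]
orientation: [[-0.982, -0.188, 0.001], [-0.188, 0.982, -0.004], [0.0, -0.004, -1.0]]
ft_force: [0.0, -2.3, 4.4]
finger_gap: 0.0393
grip_force: 19.8
```

```bash
python3 -m creep '[{"delta_pos":[0,0,-0.5],"turn":[0,0,0],"fingers":3.0},{"delta_pos":[0,0,-1],"turn":[0,0,0],"fingers":3.0},{"delta_pos":[0,0,-2],"turn":[0,0,0],"fingers":3.0},{"delta_pos":[0,0,-3],"turn":[0,0,0],"fingers":3.0},{"delta_pos":[0,0,-3],"turn":[0,0,0],"fingers":3.0},{"delta_pos":[0,0,-3],"turn":[0,0,0],"fingers":3.0},{"delta_pos":[0,1,-3],"turn":[0,0,0.05],"fingers":3.0},{"delta_pos":[0,2,-2],"turn":[0,0,0.05],"fingers":3.0},{"delta_pos":[0,3,-1],"turn":[0,0,0.05],"fingers":3.0},{"delta_pos":[0,3,0],"turn":[0,0,0.04],"fingers":3.0}]'
python3 -m creep '[{"delta_pos":[0,4,0],"turn":[0,0,0],"fingers":3.0},{"delta_pos":[0,4,0],"turn":[0,0,0],"fingers":3.0},{"delta_pos":[0,4,0],"turn":[0,0,0],"fingers":3.0},{"delta_pos":[0,4,0],"turn":[0,0,0],"fingers":3.0},{"delta_pos":[0,4,0],"turn":[0,0,0],"fingers":3.0},{"delta_pos":[0,4,0],"turn":[0,0,0],"fingers":3.0},{"delta_pos":[0,3,0],"turn":[0,0,0],"fingers":3.0},{"delta_pos":[0,2,0],"turn":[0,0,0],"fingers":3.0},{"delta_pos":[0,0,0],"turn":[0,0,0],"fingers":3.0}]'
python3 -c "
from bench import *
print(state()['qpos'].round(3))"
```

```text
time: 7.3
tcp_pos: [0.4678, -0.219, 0.2501]
orientation: [[-1.0, 0.003, 0.0], [0.003, 1.0, -0.001], [-0.0, -0.001, -1.0]]
ft_force: [0.0, 0.1, -3.0]
finger_gap: 0.0394
grip_force: 21.0
time: 8.2
tcp_pos: [0.4664, 0.074, 0.2475]
orientation: [[-1.0, -0.007, -0.003], [-0.007, 1.0, -0.001], [0.003, -0.001, -1.0]]
ft_force: [-0.7, -0.3, -3.0]
finger_gap: 0.0394
grip_force: 21.0
[-0.457  0.151  0.267  1.996 -0.047  1.004  1.41 ]
```

```bash
python3 -m creep '[{"delta_pos":[0,0.2,0],"turn":[0,-0.1,0],"fingers":3.0},{"delta_pos":[0,0.3,0],"turn":[0,-0.1,0],"fingers":3.0},{"delta_pos":[0,0.3,0],"turn":[0,-0.1,0],"fingers":3.0},{"delta_pos":[0,0.3,0],"turn":[0,-0.1,0],"fingers":3.0},{"delta_pos":[0,0.2,0],"turn":[0,-0.1,0],"fingers":3.0},{"delta_pos":[-1,0,0],"turn":[0,-0.1,0],"fingers":3.0},{"delta_pos":[-1,0,2],"turn":[0,0,0.007],"fingers":3.0},{"delta_pos":[0,0,2],"turn":[0,0,0],"fingers":3.0},{"delta_pos":[0,0,0],"turn":[0,0,0],"fingers":3.0},{"delta_pos":[0,0,0],"turn":[0,0,0],"fingers":3.0}]'
cat > t.py <<'E'
from h import *
np.set_printoptions(precision=4,suppress=True)
s=state();R=s["orientation"];p=s["tcp_pos"];t=np.radians(35);c,n=np.cos(t),np.sin(t)
X=np.array([c,0,n]);Z=np.array([-n,0,c]);Rt=np.c_[X,[0,1,0],Z];o=np.array([.567,.0877,.145])
g=p-.005*R[:,2]
q=Rt.T@(g-o);ax=Rt.T@(-R[:,0])
M=R.T@np.c_[-X,[0,1,0],-Z];import scipy.spatial.transform as st
print("t",s["time"],"grasp in trough mm",q*1000,"axis",ax,"turn needed(tool)",st.Rotation.from_matrix(M).as_rotvec())
f=Rt.T@s["ft_force"];print("force trough",f,"q",s["qpos"].round(2),"gap",s["finger_gap"],s["grip_force"])
E
python3 t.py; python3 w.py w5|head -1
```

```text
time: 9.2
tcp_pos: [0.5058, 0.0806, 0.2235]
orientation: [[-0.832, 0.009, 0.554], [0.006, 1.0, -0.006], [-0.554, -0.002, -0.832]]
ft_force: [0.6, 0.2, -3.3]
finger_gap: 0.0396
grip_force: 21.6
t 9.2 grasp in trough mm [ -4.9926  -7.0284 104.4336] axis [ 0.9997 -0.0064 -0.0236] turn needed(tool) [-0.0066 -0.0237 -0.0063]
force trough [-1.4098  0.2034 -3.0822] q [-0.43 -0.    0.09  2.39  0.77  0.28  0.52] gap 0.039636788197463954 21.63155436515808
[0.5058 0.0806 0.2235] [-0.43 -0.    0.09  2.39  0.77  0.28  0.52]
```

View pics/w5.png

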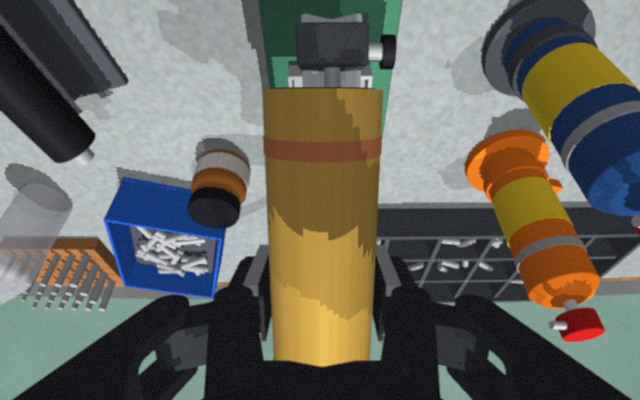

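The view shows the bush held straight between the pads. The stop block below it is centred at column 333, about 10 px right of the bush at 323, so the hand must shift in +y.

```bash
python3 -m creep '[{"delta_pos":[-0.5,0.3,0.5],"turn":[-0.007,-0.024,-0.006],"fingers":3.0},{"delta_pos":[-1,0.4,1],"turn":[0,0,0],"fingers":3.0},{"delta_pos":[-0.5,0,2],"turn":[0,0,0],"fingers":3.0},{"delta_pos":[0,0,2],"turn":[0,0,0],"fingers":3.0},{"delta_pos":[0,0,1],"turn":[0,0,0],"fingers":3.0},{"delta_pos":[0,0,1],"turn":[0,0,0],"fingers":3.0},{"delta_pos":[0,0,0],"turn":[0,0,0],"fingers":3.0},{"delta_pos":[0,0,0],"turn":[0,0,0],"fingers":3.0}]'
python3 t.py
```

```text
time: 10.05
tcp_pos: [0.5662, 0.0888, 0.1754]
orientation: [[-0.817, -0.001, 0.577], [0.0, 1.0, 0.002], [-0.577, 0.002, -0.817]]
ft_force: [-0.3, -0.3, -2.9]
finger_gap: 0.0391
grip_force: 21.6
t 10.05 grasp in trough mm [16.7482  1.101  30.3325] axis [ 1.     -0.0002  0.0036] turn needed(tool) [ 0.0024  0.0036 -0.0002]
force trough [-1.8706 -0.2767 -2.1864] q [-0.2   0.21 -0.11  2.31  1.45  0.2  -0.12] gap 0.03912919701766486 21.62500262260437
```

```bash
python3 -m creep '[{"delta_pos":[0,-0.1,0.5],"turn":[0,0,0],"fingers":3.0},{"delta_pos":[0,0,0.5],"turn":[0,0,0],"fingers":3.0},{"delta_pos":[0,0,0.5],"turn":[0,0,0],"fingers":3.0},{"delta_pos":[0,0,0.5],"turn":[0,0,0],"fingers":3.0},{"delta_pos":[0,0,0],"turn":[0,0,0],"fingers":3.0},{"delta_pos":[0,0,0],"turn":[0,0,0],"fingers":3.0}]'
python3 t.py; python3 w.py w6|head -1
```

```text
time: 10.65
tcp_pos: [0.5778, 0.0884, 0.1592]
orientation: [[-0.817, -0.002, 0.577], [-0.0, 1.0, 0.003], [-0.577, 0.002, -0.817]]
ft_force: [0.2, -0.1, -3.3]
finger_gap: 0.0397
grip_force: 21.7
t 10.65 grasp in trough mm [16.9619  0.6947 10.4861] axis [1.     0.0002 0.004 ] turn needed(tool) [0.0031 0.004  0.0002]
force trough [-1.7701 -0.0968 -2.7984] q [-0.18  0.26 -0.13  2.3   1.65  0.2  -0.32] gap 0.03965886596636535 21.66931003332138
[0.5778 0.0884 0.1592] [-0.18  0.26 -0.13  2.3   1.65  0.2  -0.32]
```

View pics/w6.png

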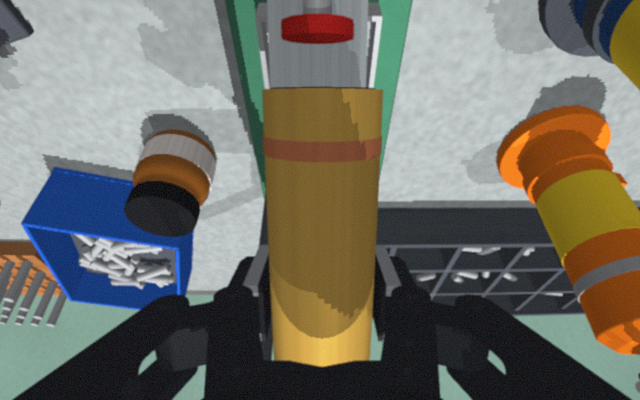

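The view shows the bush end (columns 265 to 382, row 88) just up-slope of the red bumper (columns 281 to 354, row 29). The bumper's middle is a little left of the bush's.

```bash
python3 - <<'E'
from h import *
import pickle
np.set_printoptions(precision=4,suppress=True)
P=pickle.load(open("w6.pkl","rb"));I=cv2.imread("pics/w6.png");G=I.mean(2).astype(int)
t=np.radians(35);X=np.array([np.cos(t),0,np.sin(t)]);Z=np.array([-np.sin(t),0,np.cos(t)]);Rt=np.c_[X,[0,1,0],Z];o0=np.array([.567,.0877,.145])
def pl(u,v,z):
    o,d=ray("w",u,v,P);a=Rt.T@(o-o0);b=Rt.T@d;return (a+b*(z-a[2])/b[2])*1000
r=[c for c in blobs(I,(0,120,60),(8,255,255),300)]
for c in r[:2]:
    x,y,w,h=cv2.boundingRect(c);print("red",x,y,w,h,"mid in trough z0",pl(x+w/2,y+h/2,0),"edges",pl(x,y+h/2,0),pl(x+w,y+h/2,0),"top of disc",pl(x+w/2,y,.013),pl(x+w/2,y+h,.013))
for v in(60,75,82): print(v,G[v,240:400:1].tolist())
for v in(85,88,91): print("bush end at z=10.5+20",pl(323.5,v,.030),"sides z=10.5",pl(265,v,.0105),pl(382,v,.0105))
E
```

```text
red 282 14 71 29 mid in trough z0 [-76.0853  -0.2653   0.    ] edges [-76.1097 -12.6109   0.    ] [-76.1287  12.0839   0.    ] top of disc [-78.115   -0.1646  13.    ] [-69.5824  -0.1799  13.    ]
60 [52, 52, 50, 63, 94, 107, 101, 105, 103, 102, 101, 104, 104, 105, 104, 104, 104, 106, 107, 106, 134, 177, 198, 202, 196, 172, 126, 86, 89, 110, 118, 125, 124, 123, 121, 121, 121, 120, 119, 122, 122, 119, 118, 118, 119, 118, 119, 119, 116, 118, 118, 119, 120, 120, 123, 122, 120, 121, 118, 117, 116, 118, 120, 117, 117, 116, 116, 120, 121, 118, 117, 115, 120, 115, 119, 124, 122, 120, 121, 119, 121, 119, 120, 122, 120, 117, 119, 117, 121, 116, 120, 120, 121, 125, 121, 122, 123, 118, 117, 116, 118, 115, 119, 122, 118, 120, 120, 115, 121, 120, 114, 117, 115, 114, 119, 116, 123, 126, 137, 140, 147, 151, 152, 150, 153, 149, 134, 105, 84, 78, 92, 147, 203, 225, 229, 225, 200, 156, 123, 124, 125, 125, 126, 123, 128, 124, 125, 121, 124, 128, 124, 126, 125, 127, 125, 127, 123, 132, 126, 123]
75 [63, 63, 58, 53, 50, 56, 69, 97, 106, 104, 101, 106, 106, 104, 103, 106, 106, 107, 100, 103, 102, 110, 132
[... 1145 characters left out ...]
 125, 123, 123, 123, 120, 118, 114, 120, 116, 120, 122, 123, 122, 118, 121, 117, 116, 118, 115, 116, 118, 123, 117, 119, 123, 121, 121, 129, 150, 152, 150, 153, 139, 101, 84, 103, 166, 218, 227, 224, 207, 162, 127, 119, 123, 123, 126, 123, 125, 124, 123, 125, 126, 125, 123, 123, 122, 123, 123, 121, 126, 125, 121, 119, 151, 185, 199]
bush end at z=10.5+20 [-56.288    1.5954  30.    ] sides z=10.5 [-56.8539 -17.6566  10.5   ] [-56.8959  21.2184  10.5   ]
bush end at z=10.5+20 [-55.4801   1.5971  30.    ] sides z=10.5 [-55.8924 -17.6935  10.5   ] [-55.9331  21.2594  10.5   ]
bush end at z=10.5+20 [-54.6692   1.5988  30.    ] sides z=10.5 [-54.9273 -17.7306  10.5   ] [-54.9668  21.3006  10.5   ]
```

```bash
python3 -m creep '[{"delta_pos":[0,-0.2,0.2],"turn":[0.003,0.004,0],"fingers":3.0},{"delta_pos":[0.2,0,0.2],"turn":[0,0,0],"fingers":3.0},{"delta_pos":[0.3,0,0.1],"turn":[0,0,0],"fingers":3.0},{"delta_pos":[0.3,0,0.1],"turn":[0,0,0],"fingers":3.0},{"delta_pos":[0,0,0],"turn":[0,0,0],"fingers":3.0},{"delta_pos":[0,0,0],"turn":[0,0,0],"fingers":3.0}]'
python3 t.py
python3 -m creep '[{"delta_pos":[0.1,0,0.1],"turn":[0,0,0],"fingers":3.0},{"delta_pos":[0,0,0],"turn":[0,0,0],"fingers":3.0},{"delta_pos":[0,0,0],"turn":[0,0,0],"fingers":3.0}]'
python3 t.py
```

```text
time: 11.3
tcp_pos: [0.5748, 0.0861, 0.1491]
orientation: [[-0.82, 0.0, 0.573], [0.0, 1.0, -0.0], [-0.573, -0.0, -0.82]]
ft_force: [0.2, 0.2, -3.1]
finger_gap: 0.0393
grip_force: 21.7
t 11.3 grasp in trough mm [ 8.762  -1.5661  3.9047] axis [ 1.     -0.0001 -0.0008] turn needed(tool) [-0.0002 -0.0008 -0.0001]
force trough [-1.606   0.2245 -2.6637] q [-0.16  0.28 -0.15  2.31  1.75  0.21 -0.41] gap 0.039258372854511246 21.669449508190155
time: 11.6
tcp_pos: [0.5745, 0.0862, 0.1476]
orientation: [[-0.82, -0.0, 0.573], [-0.0, 1.0, -0.0], [-0.573, -0.0, -0.82]]
ft_force: [0.0, -0.2, -3.4]
finger_gap: 0.0392
grip_force: 21.7
t 11.6 grasp in trough mm [ 7.6827 -1.4647  2.8473] axis [ 1.      0.     -0.0008] turn needed(tool) [-0.     -0.0008  0.    ]
force trough [-1.9435 -0.1804 -2.8224] q [-0.15  0.29 -0.16  2.31  1.77  0.21 -0.43] gap 0.03921632125272456 21.687120859860443
```

```bash
Z='[{"delta_pos":[0,0,0.1],"turn":[0,0,0],"fingers":3.0},{"delta_pos":[0,0,0],"turn":[0,0,0],"fingers":3.0}]'; for i in 1; do python3 -m creep '[{"delta_pos":[0,0,0.1],"turn":[0,0,0],"fingers":3.0},{"delta_pos":[0,0,0],"turn":[0,0,0],"fingers":3.0}]' >/dev/null; python3 t.py; done
python3 -m creep '[{"delta_pos":[0,0,0.1],"turn":[0,0,0],"fingers":3.0},{"delta_pos":[0,0,0],"turn":[0,0,0],"fingers":3.0}]' >/dev/null; python3 t.py
```

```text
t 11.8 grasp in trough mm [ 7.6456 -1.4258  1.7741] axis [ 1.      0.     -0.0008] turn needed(tool) [ 0.     -0.0008  0.    ]
force trough [-1.5881  0.5803 -2.5035] q [-0.15  0.29 -0.16  2.31  1.78  0.21 -0.44] gap 0.039469452446559763 21.69399467878975
t 12.0 grasp in trough mm [ 7.5695 -1.439   0.7542] axis [ 1.      0.0001 -0.0009] turn needed(tool) [-0.     -0.0009  0.0001]
force trough [-2.3764 -0.2265 -2.2074] q [-0.15  0.29 -0.16  2.31  1.79  0.21 -0.44] gap 0.0390517902410253 21.70437578985002
```

```bash
python3 -m creep '[{"delta_pos":[0,0,0.05],"turn":[0,0,0],"fingers":3.0},{"delta_pos":[0,0,0],"turn":[0,0,0],"fingers":3.0}]' >/dev/null; python3 t.py
python3 -m creep '[{"delta_pos":[0,0,0.05],"turn":[0,0,0],"fingers":3.0},{"delta_pos":[0,0,0],"turn":[0,0,0],"fingers":3.0}]' >/dev/null; python3 t.py
```

```text
t 12.2 grasp in trough mm [ 7.5557 -1.4689  0.2871] axis [ 1.      0.     -0.0009] turn needed(tool) [-0.     -0.0009  0.    ]
force trough [-1.5774  0.8228 -2.541 ] q [-0.15  0.29 -0.16  2.31  1.79  0.21 -0.45] gap 0.039409342487207885 21.707376455306076
t 12.4 grasp in trough mm [ 7.5978 -1.3947 -0.1677] axis [ 1.      0.0001 -0.0009] turn needed(tool) [ 0.0001 -0.0009  0.0001]
force trough [-2.0131  0.6953 -2.6869] q [-0.15  0.29 -0.16  2.31  1.79  0.22 -0.45] gap 0.039378955776489 21.773078441619873
```

```bash
python3 -m creep '[{"delta_pos":[0,0,0.05],"turn":[0,0,0],"fingers":3.0},{"delta_pos":[0,0,0],"turn":[0,0,0],"fingers":3.0}]' >/dev/null; python3 t.py
python3 -m creep '[{"delta_pos":[0,0,0.05],"turn":[0,0,0],"fingers":3.0},{"delta_pos":[0,0,0],"turn":[0,0,0],"fingers":3.0}]' >/dev/null; python3 t.py
python3 -m creep '[{"delta_pos":[0,0,0.05],"turn":[0,0,0],"fingers":3.0},{"delta_pos":[0,0,0],"turn":[0,0,0],"fingers":3.0}]' >/dev/null; python3 t.py
```

```text
t 12.6 grasp in trough mm [ 7.6164 -1.0269 -0.5863] axis [ 1.      0.0005 -0.0008] turn needed(tool) [ 0.0007 -0.0008  0.0005]
force trough [-2.0829  1.2883 -1.7569] q [-0.15  0.3  -0.16  2.31  1.8   0.22 -0.46] gap 0.03908720254209311 21.87143236398697
t 12.8 grasp in trough mm [ 7.6719 -0.8905 -0.7785] axis [ 1.      0.001  -0.0004] turn needed(tool) [ 0.0009 -0.0004  0.001 ]
force trough [-2.0081  1.0542  6.3445] q [-0.14  0.3  -0.16  2.31  1.8   0.22 -0.46] gap 0.03946651161278928 22.424402832984924
t 13.0 grasp in trough mm [ 7.6928 -0.906  -0.8422] axis [1.     0.001  0.0001] turn needed(tool) [0.0009 0.0001 0.001 ]
force trough [-3.3526  0.3206 13.6282] q [-0.14  0.3  -0.17  2.31  1.81  0.22 -0.46] gap 0.03940303951708709 23.112084567546844
```

```bash
python3 -m creep '[{"delta_pos":[0,0.05,-0.15],"turn":[0,0,0],"fingers":3.0},{"delta_pos":[0,0,0],"turn":[0,0,0],"fingers":3.0}]' >/dev/null; python3 t.py
python3 -m creep '[{"delta_pos":[0.2,0,0],"turn":[0,0,0],"fingers":3.0},{"delta_pos":[0.2,0,0],"turn":[0,0,0],"fingers":3.0},{"delta_pos":[0.2,0,0],"turn":[0,0,0],"fingers":3.0},{"delta_pos":[0,0,0],"turn":[0,0,0],"fingers":3.0},{"delta_pos":[0,0,0],"turn":[0,0,0],"fingers":3.0}]' >/dev/null; python3 t.py
python3 -m creep '[{"delta_pos":[0.1,0,0],"turn":[0,0,0],"fingers":3.0},{"delta_pos":[0,0,0],"turn":[0,0,0],"fingers":3.0}]' >/dev/null; python3 t.py
python3 -m creep '[{"delta_pos":[0.1,0,0],"turn":[0,0,0],"fingers":3.0},{"delta_pos":[0,0,0],"turn":[0,0,0],"fingers":3.0}]' >/dev/null; python3 t.py
```

```text
t 13.2 grasp in trough mm [ 7.6908 -1.2054 -0.0701] axis [ 1.     -0.0003 -0.0006] turn needed(tool) [-0.0005 -0.0006 -0.0003]
force trough [-1.3508 -0.0783 -3.0209] q [-0.15  0.29 -0.16  2.31  1.79  0.22 -0.45] gap 0.03928552479414854 21.690397560596466
t 13.7 grasp in trough mm [ 1.3596 -1.1045 -0.2692] axis [ 1.     -0.0001 -0.0013] turn needed(tool) [-0.0002 -0.0013 -0.0001]
force trough [-1.4615 -0.1574 -3.1441] q [-0.13  0.3  -0.18  2.32  1.84  0.23 -0.5 ] gap 0.0392105236993522 21.689908504486084
t 13.9 grasp in trough mm [ 0.4825 -0.9831 -0.166 ] axis [ 1.    -0.    -0.001] turn needed(tool) [-0.    -0.001 -0.   ]
force trough [-2.18    0.1209 -2.9644] q [-0.13  0.3  -0.19  2.32  1.85  0.23 -0.51] gap 0.03966439899231154 21.690283119678497
t 14.1 grasp in trough mm [-0.3334 -0.9523 -0.1428] axis [ 1.      0.0001 -0.0007] turn needed(tool) [-0.     -0.0007  0.0001]
force trough [-1.913   0.3611 -2.0088] q [-0.13  0.3  -0.19  2.32  1.86  0.23 -0.52] gap 0.03929811731395415 21.690760552883148
```

```bash
h(){ python3 t.py | grep -o "mm \[[^]]*\]\|trough \[[^]]*\]" | tr '\n' ' '; echo; }
W='x'
for k in 1 2 3; do
python3 -m creep '[{"delta_pos":[0.1,0,0],"turn":[0,0,0],"fingers":3.0}]' >/dev/null; 
python3 -m creep '[{"delta_pos":[0,0,0],"turn":[0,0,0],"fingers":3.0}]' >/dev/null; h
python3 -m creep '[{"delta_pos":[0,0,0],"turn":[0,0,0],"fingers":3.0}]' >/dev/null; h
done
```

```text
mm [-1.1682 -0.9654 -0.1177] trough [-0.9304 -0.0835 -3.4908] 
mm [-1.1121 -0.9509 -0.1221] trough [-0.8528  0.5853 -2.696 ] 
mm [-2.3975 -0.9609 -0.1333] trough [-0.1958  0.8946 -2.5876] 
mm [-2.2805 -0.9248 -0.1416] trough [-0.9521  0.7264 -2.8964] 
mm [-3.4537 -0.9342 -0.1356] trough [-0.0102 -0.0491 -3.1161] 
mm [-3.3528 -0.9484 -0.1443] trough [-0.8732  0.1687 -2.2807]
```

```bash
h(){ python3 t.py | grep -o "mm \[[^]]*\]\|trough \[[^]]*\]" | tr '\n' ' '; echo; }
python3 -m creep '[{"delta_pos":[0.1,0,0],"turn":[0,0,0],"fingers":3.0},{"delta_pos":[0.1,0,0],"turn":[0,0,0],"fingers":3.0},{"delta_pos":[0,0,0],"turn":[0,0,0],"fingers":3.0}]' >/dev/null; h
python3 -m creep '[{"delta_pos":[0,0,0],"turn":[0,0,0],"fingers":3.0}]' >/dev/null; h
python3 -m creep '[{"delta_pos":[0.1,0,0],"turn":[0,0,0],"fingers":3.0},{"delta_pos":[0,0,0],"turn":[0,0,0],"fingers":3.0}]' >/dev/null; h
for k in 1 2 3 4; do
python3 -m creep '[{"delta_pos":[0,0,0],"turn":[0,0,0],"fingers":3.0}]' >/dev/null; h
done
python3 w.py w7|head -1
```

```text
mm [-5.4578 -0.9247 -0.1377] trough [ 0.7284 -0.397  -2.8433] 
mm [-5.3132 -0.9784 -0.1579] trough [ 0.8206  0.3441 -2.8132] 
mm [-6.4272 -0.9393 -0.1247] trough [-0.0009  0.4686 -3.3945] 
mm [-6.3223 -0.9439 -0.1342] trough [-0.3564  0.402  -3.2201] 
mm [-6.3046 -0.9746 -0.1444] trough [ 0.3056  0.0554 -3.4961] 
mm [-6.3386 -0.9542 -0.1497] trough [-0.3118  0.2357 -3.8514] 
mm [-6.3789 -0.952  -0.1459] trough [ 0.4185 -0.5476 -2.3521] 
[0.5647 0.0867 0.1371] [-0.11  0.3  -0.21  2.33  1.9   0.24 -0.56]
```

View pics/w7.png

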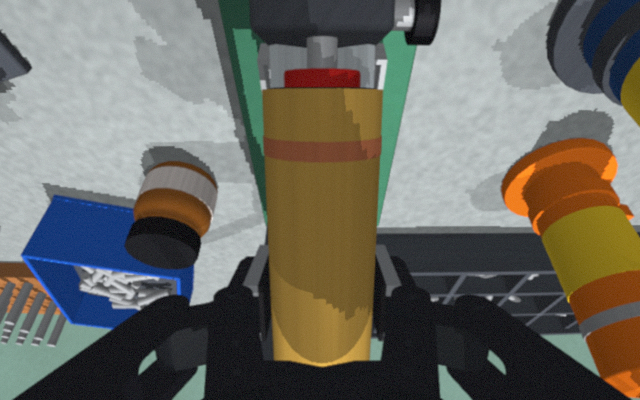

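The view shows the bush end at row 88 pressed on the red bumper (columns 285 to 360), inside the V and centred. I feed it 1.5 mm more, seat it lightly and check the force.

```bash
h(){ python3 t.py | grep -o "mm \[[^]]*\]\|trough \[[^]]*\]" | tr '\n' ' '; echo; }
python3 -m creep '[{"delta_pos":[0.1,0,0],"turn":[0,0,0],"fingers":3.0},{"delta_pos":[0.06,0,0],"turn":[0,0,0],"fingers":3.0},{"delta_pos":[0,0,0.03],"turn":[0,0,0],"fingers":3.0},{"delta_pos":[0,0,0.03],"turn":[0,0,0],"fingers":3.0},{"delta_pos":[0,0,0],"turn":[0,0,0],"fingers":3.0}]' >/dev/null; h
for k in 1 2 3; do
python3 -m creep '[{"delta_pos":[0,0,0],"turn":[0,0,0],"fingers":3.0}]' >/dev/null; h
done
```

```text
mm [-7.9798 -0.8381 -0.6692] trough [0.1972 1.0794 0.494 ] 
mm [-7.98   -0.8229 -0.669 ] trough [1.8751 1.2093 0.7285] 
mm [-8.0116 -0.8533 -0.6735] trough [-0.1826  0.4297  0.7696] 
mm [-7.9964 -0.8472 -0.6738] trough [-0.8598  1.1782  1.1733]
```

```bash
python3 -m creep '[{"delta_pos":[0,0,0],"turn":[0,0,0],"fingers":3.8},{"delta_pos":[0,0,0],"turn":[0,0,0],"fingers":4.1},{"delta_pos":[0,0,0],"turn":[0,0,0],"fingers":4.5},{"delta_pos":[0,0,0],"turn":[0,0,0],"fingers":5.2},{"delta_pos":[0,0,0],"turn":[0,0,0],"fingers":6},{"delta_pos":[0,0,0],"turn":[0,0,0],"fingers":6},{"delta_pos":[0,0,0],"turn":[0,0,0],"fingers":6},{"delta_pos":[0,0,0],"turn":[0,0,0],"fingers":6}]'; python3 t.py; python3 w.py w8 | head -1
python3 - <<'E'
from h import *
a=cv2.imread("pics/w7.png");b=cv2.imread("pics/w8.png")
for I in(a,b):
    for v in (322,):
        c=I[0:160,318:324].mean(1).astype(int);print(c[60:100,].tolist()); print(c[130:160].tolist())
cv2.imwrite("pics/w8v.png",b)
E
```

```text
time: 17.65
tcp_pos: [0.5638, 0.0867, 0.1357]
orientation: [[-0.82, 0.0, 0.573], [0.0, 1.0, -0.0], [-0.573, 0.0, -0.82]]
ft_force: [0.8, -0.3, 0.5]
finger_gap: 0.0599
grip_force: 0.0
t 17.65 grasp in trough mm [-7.9885 -0.9824 -0.7515] axis [ 1.     -0.0001 -0.0008] turn needed(tool) [-0.0001 -0.0008 -0.0001]
force trough [ 0.9588 -0.2736 -0.0983] q [-0.11  0.3  -0.21  2.33  1.91  0.25 -0.58] gap 0.059930862097513284 0.0
[0.5638 0.0867 0.1357] [-0.11  0.3  -0.21  2.33  1.91  0.25 -0.58]
[[105, 103, 101], [108, 105, 103], [106, 103, 101], [106, 104, 102], [106, 104, 102], [106, 103, 102], [104, 102, 100], [94, 92, 103], [65, 63, 106], [30, 31, 110], [17, 18, 113], [15, 16, 112], [22, 22, 114], [19, 22, 112], [20, 20, 113], [20, 19, 112], [20, 21, 113], [20, 21, 114], [20, 22, 114], [22, 22, 113], [20, 23, 114], [20, 22, 112], [21, 23, 113], [19, 21, 113], [18, 19, 111], [17, 19, 112], [22, 22, 102], [29, 43, 72], [40, 76, 94], [45, 97, 121], [47, 99, 124], [46, 97, 123], [47, 98, 124], [47, 98, 124], [45, 98, 123], [46, 98, 123], [47, 96, 123], [47, 98, 123], [47, 98, 123], [45, 97, 1
[... 821 characters left out ...]
, 23, 114], [21, 21, 113], [15, 19, 112], [20, 22, 107], [23, 26, 76], [33, 56, 72], [43, 91, 114], [46, 99, 125], [47, 98, 124], [46, 98, 124], [44, 97, 123], [44, 97, 122], [47, 99, 125], [46, 97, 124], [46, 98, 123], [46, 97, 123], [46, 97, 123]]
[[43, 96, 119], [46, 96, 121], [46, 95, 120], [46, 97, 121], [46, 95, 121], [46, 97, 121], [46, 96, 121], [47, 96, 121], [45, 95, 120], [45, 95, 120], [44, 96, 120], [46, 94, 120], [44, 81, 116], [45, 70, 114], [48, 70, 117], [48, 70, 118], [44, 69, 116], [45, 67, 116], [46, 68, 117], [46, 69, 117], [47, 69, 117], [46, 69, 117], [46, 68, 117], [47, 69, 117], [46, 68, 116], [46, 69, 117], [48, 70, 118], [47, 68, 116], [44, 68, 116], [48, 71, 117]]
```

View pics/w8.png

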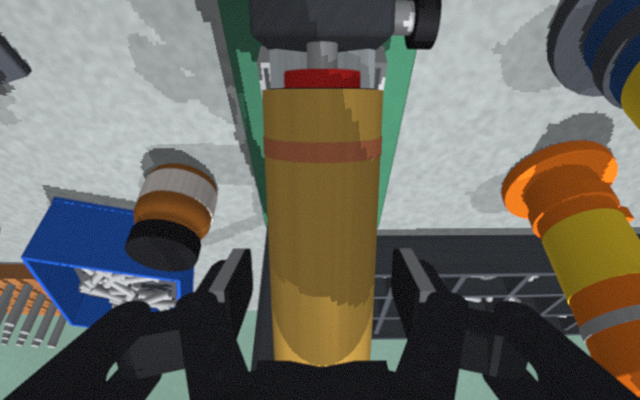

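The view shows the bush lying in the V against the bumper after release. It has not moved relative to the last view, and the fingers stand clear on both sides. I retreat along the normal and repeat the first wrist view to measure the bumper's push.

```bash
python3 -m creep '[{"delta_pos":[0,0,-0.5],"turn":[0,0,0],"fingers":6},{"delta_pos":[0,0,-1.5],"turn":[0,0,0],"fingers":6},{"delta_pos":[0,0,-3],"turn":[0,0,0],"fingers":6},{"delta_pos":[0,0,-3],"turn":[0,0,0],"fingers":6},{"delta_pos":[0,0,-2],"turn":[0,0,0],"fingers":6},{"delta_pos":[2,0,0],"turn":[0,0.1,0],"fingers":6},{"delta_pos":[2,0,0],"turn":[0,0.1,0],"fingers":6},{"delta_pos":[2,0,0],"turn":[0,0.1,0],"fingers":6},{"delta_pos":[1,0,-2],"turn":[0,0.1,0],"fingers":6},{"delta_pos":[0,0,-3],"turn":[0,0.1,0],"fingers":6}]'
python3 -m creep '[{"delta_pos":[0,0,-3],"turn":[0,0.11,0],"fingers":6},{"delta_pos":[1,0,-3],"turn":[0,0,0],"fingers":6},{"delta_pos":[1,0,-2],"turn":[0,0,0],"fingers":6},{"delta_pos":[0,0,0],"turn":[0,0,0],"fingers":6},{"delta_pos":[0,0,0],"turn":[0,0,0],"fingers":6}]'
```

```text
time: 18.7
tcp_pos: [0.4522, 0.0819, 0.2241]
orientation: [[-0.982, 0.009, 0.191], [0.006, 1.0, -0.016], [-0.191, -0.014, -0.981]]
ft_force: [2.1, -0.6, -0.2]
finger_gap: 0.0598
grip_force: 0.0
time: 19.2
tcp_pos: [0.4255, 0.083, 0.303]
orientation: [[-0.996, 0.011, 0.094], [0.01, 1.0, -0.017], [-0.094, -0.016, -0.995]]
ft_force: [0.3, -0.3, -0.1]
finger_gap: 0.0599
grip_force: 0.0
```

```bash
python3 -m creep '[{"delta_pos":[1,0.1,-1],"turn":[-0.017,0.094,0.01],"fingers":4},{"delta_pos":[1.2,0.2,-2],"turn":[0,0,0],"fingers":2},{"delta_pos":[1,0,-1.2],"turn":[0,0,0],"fingers":1},{"delta_pos":[0,0,0],"turn":[0,0,0],"fingers":0},{"delta_pos":[0,0,0],"turn":[0,0,0],"fingers":0},{"delta_pos":[0,0,0],"turn":[0,0,0],"fingers":0}]'
python3 w.py w9|head -1
python3 - <<'E'
from h import *
import pickle
np.set_printoptions(precision=4,suppress=True)
t=np.radians(35);X=np.array([np.cos(t),0,np.sin(t)]);Z=np.array([-np.sin(t),0,np.cos(t)]);Rt=np.c_[X,[0,1,0],Z];o0=np.array([.567,.0867,.1445])
for n in("w1","w9"):
    P=pickle.load(open(n+".pkl","rb"));I=cv2.imread(f"pics/{n}.png")
    sub=I[235:300,316:330].astype(int);red=(sub[:,:,2]-sub[:,:,1]).mean(1).astype(int);br=sub.mean((1,2)).astype(int)
    print(n,P["extrinsics"][:3,3],"\n redness",red.tolist(),"\n bright",br.tolist())
    w=np.clip(red-10,0,None);rows=np.where(red>25)[0]+235
    for v in(rows[0]-.5,(w*np.arange(235,300)).sum()/w.sum(),rows[-1]+.5):
        o,d=ray("w",323,v,P);a=Rt.T@(o-o0);b=Rt.T@d;print(v,"xt at z=13",((a+b*(.013-a[2])/b[2])*1000)[0])
E
```

```text
time: 19.8
tcp_pos: [0.3925, 0.0865, 0.3428]
orientation: [[-1.0, 0.021, -0.003], [0.021, 1.0, 0.002], [0.003, 0.002, -1.0]]
ft_force: [-0.7, -0.3, 0.1]
finger_gap: 0.0002
grip_force: 0.0
[0.3925 0.0865 0.3428] [ 0.09 -0.07 -0.35  1.99 -0.03  1.22  1.3 ]
w1 [0.3237 0.0861 0.4735] 
 redness [-3, -3, -2, -3, -2, -3, -3, -2, -2, -2, -1, -1, -2, -2, -2, -2, -2, -2, -2, -3, 5, 48, 97, 123, 127, 130, 124, 98, 62, 28, 3, -3, -5, -5, -4, -5, -5, -5, -4, -4, -4, -4, -4, -4, -4, -4, -5, -4, -5, -4, -4, -4, -4, -4, -4, -4, -4, -5, -5, -5, -6, -5, -6, -6, -6] 
 bright [62, 62, 63, 62, 64, 66, 67, 64, 70, 86, 91, 89, 92, 97, 93, 87, 85, 84, 84, 80, 77, 71, 68, 63, 63, 63, 63, 49, 44, 67, 93, 102, 104, 102, 102, 102, 102, 103, 103, 103, 103, 102, 102, 101, 102, 101, 103, 102, 103, 101, 102, 102, 103, 102, 102, 102, 103, 106, 111, 117, 122, 129, 134, 138, 141]
255.5 xt at z=13 -78.8220219547852
259.6813922356091 xt at z=13 -74.1195416541
264.5 xt at z=13 -68.74081562095726
w9 [0.3232 0.0881 0.4714] 
 redness [-3, -3, -4, -3, -2, -3, -3, -2, -2, -1, -1, 0, 0, 0, -1, -1, 0, -1, 0, -1, -1, -1, -1, -1, -1, -1, -1, 1, -2, 0, 0, -2, 0, 0, 0, 0, -1, 0, -1, 0, 0, 0, 0, -2, -1, -1, -1, -1, -2, 0, -1, -1, 0, 0, -2, 0, -1, -1, -2, -2, 0, 0, 1, 2, -2] 
 bright [65, 67, 65, 65, 67, 65, 67, 67, 59, 49, 41, 41, 41, 40, 41, 40, 40, 38, 37, 40, 38, 39, 38, 38, 35, 36, 37, 37, 35, 34, 35, 37, 34, 33, 32, 32, 34, 32, 31, 34, 33, 31, 28, 31, 34, 33, 30, 31, 35, 40, 40, 42, 39, 38, 38, 35, 33, 32, 30, 19, 19, 18, 16, 16, 18]Traceback (most recent call last):
  File "<stdin>", line 10, in <module>
IndexError: index 0 is out of bounds for axis 0 with size 0
```

I have now viewed 12 pictures, which is over the limit of 10, so I view no more and only measure numerically. The closed fingers hid the bumper in that frame; I open them and repeat the measurement.

```bash
python3 -m creep '[{"delta_pos":[0,0,-0.2],"turn":[0,0,0.02],"fingers":8.5},{"delta_pos":[0,0,0],"turn":[0,0,0],"fingers":8.5},{"delta_pos":[0,0,0],"turn":[0,0,0],"fingers":8.5},{"delta_pos":[0,0,0],"turn":[0,0,0],"fingers":8.5},{"delta_pos":[0,0,0],"turn":[0,0,0],"fingers":8.5},{"delta_pos":[0,0,0],"turn":[0,0,0],"fingers":8.5},{"delta_pos":[0,0,0],"turn":[0,0,0],"fingers":8.5}]'
python3 w.py w10|tail -12
python3 - <<'E'
from h import *
import pickle
np.set_printoptions(precision=4,suppress=True)
t=np.radians(35);X=np.array([np.cos(t),0,np.sin(t)]);Z=np.array([-np.sin(t),0,np.cos(t)]);Rt=np.c_[X,[0,1,0],Z];o0=np.array([.567,.0867,.1445])
for n in("w1","w10"):
    P=pickle.load(open(n+".pkl","rb"));I=cv2.imread(f"pics/{n}.png")
    sub=I[215:300,317:329].astype(int);red=(sub[:,:,2]-sub[:,:,1]).mean(1).astype(int);br=sub.mean((1,2)).astype(int)
    print(n,P["extrinsics"][:3,3],"\n redness",red.tolist(),"\n bright",br.tolist())
    for v in(np.where(red>45)[0][:1]+215):
        o,d=ray("w",323,v,P);a=Rt.T@(o-o0);b=Rt.T@d;print(v,"xt at z=13",((a+b*(.013-a[2])/b[2])*1000)[0])
E
```

```text
time: 20.55
tcp_pos: [0.3927, 0.0868, 0.3461]
orientation: [[-0.999, 0.04, -0.001], [0.04, 0.999, 0.002], [0.001, 0.002, -1.0]]
ft_force: [-0.0, 0.6, -0.1]
finger_gap: 0.0848
grip_force: 0.0
[0.3927 0.0868 0.3461] [ 0.09 -0.08 -0.35  1.99 -0.03  1.22  1.28]
brass ((326.8169250488281, 319.2046203613281), (93.35604095458984, 35.889102935791016), 86.8201675415039) 3039.5
 ends [0.5332 0.0856 0.078 ] [0.6763 0.0874 0.078 ] mid [0.6048 0.0865 0.078 ] len 0.143041552541147 yaw 0.7146941259341367
brass ((405.4809875488281, 135.7572784423828), (73.09767150878906, 13.46815013885498), 0.8680514097213745) 841.0
 ends [0.3662 0.1416 0.078 ] [0.3702 0.2238 0.078 ] mid [0.3682 0.1827 0.078 ] len 0.0822098459959175 yaw 87.15038167937267
brass ((461.8767395019531, 240.6712646484375), (28.55803680419922, 51.49809646606445), 69.44395446777344) 771.5
 ends [0.4872 0.2843 0.078 ] [0.5083 0.226  0.078 ] mid [0.4978 0.2552 0.078 ] len 0.061981792672689905 yaw -70.04109832939555
brass ((325.0486755371094, 260.7549133300781), (14.518203735351562, 32.448665618896484), 86.3086166381836) 402.0
 ends [0.5165 0.
[... 998 characters left out ...]
, -2, -3, -3, -3, -3, -3, -3, -3, -4, -2, -2, -2, -3, -2, -2, -3, -3, -3, -2, -1, -1, -2, -2, 0, 11, 42, 63, 65, 47, 37, 33, 34, 34, 34, 34, 35, 34, 34, 34, 33, 34, 35, 47, 59, 64, 66, 65, 58, 37, 25, 22, 23, 23, 23, 22, 22, 23, 23, 22, 23, 23, 23, 23, 22, 22, 23, 22, 23, 23, 23, 22, 22, 23, 23, 23] 
 bright [39, 37, 39, 39, 38, 41, 46, 48, 55, 61, 61, 61, 62, 62, 62, 63, 62, 62, 63, 63, 63, 63, 63, 64, 63, 66, 69, 62, 54, 62, 68, 66, 65, 71, 70, 59, 44, 39, 63, 96, 113, 115, 114, 115, 114, 115, 115, 114, 113, 114, 114, 113, 109, 104, 101, 100, 99, 96, 84, 77, 76, 77, 76, 76, 77, 77, 77, 77, 78, 77, 76, 75, 76, 75, 77, 75, 78, 76, 78, 76, 76, 76, 78, 76, 77]
251 xt at z=13 -84.03982510723912
```

```bash
python3 -m creep '[{"delta_pos":[-0.5,2,0],"turn":[0,0,0.02],"fingers":8.5},{"delta_pos":[-1,4,0],"turn":[0,0,0.02],"fingers":8.5},{"delta_pos":[-1,4,0],"turn":[0,0,0],"fingers":8.5},{"delta_pos":[-1,4,0],"turn":[0,0,0],"fingers":8.5},{"delta_pos":[-1,3,0],"turn":[0,0,0],"fingers":8.5},{"delta_pos":[0,0.5,1],"turn":[0,0,0],"fingers":8.5},{"delta_pos":[0,0,0],"turn":[0,0,0],"fingers":8.5},{"delta_pos":[0,0,0],"turn":[0,0,0],"fingers":8.5}]'
python3 - <<'E'
from h import *
import pickle
np.set_printoptions(precision=4,suppress=True)
P=camera_params("wrist");s=state();I=camera("wrist");cv2.imwrite("pics/w11.png",I)
print(s["tcp_pos"],s["qpos"].round(2))
for c in blobs(I,(0,120,60),(8,255,255),100):
    (x,y),r=cv2.minEnclosingCircle(c);print("red",np.round(cen(c),1),cv2.boundingRect(c),cv2.contourArea(c),onz("w",*cen(c),.201,P),"bbox centre",(x,y),r)
    H=cv2.cvtColor(I,cv2.COLOR_BGR2HSV);m=np.zeros(I.shape[:2],np.uint8);cv2.drawContours(m,[c],-1,255,-1)
    V=H[...,2][m>0];th,_=cv2.threshold(V,0,255,cv2.THRESH_OTSU);k=((m>0)&(H[...,2]>th)).astype(np.uint8);n,l,st,ce=cv2.connectedComponentsWithStats(k);i=1+st[1:,4].argmax();print("  bright part",st[i],ce[i],onz("w",*ce[i],.201,P))
    for dv in range(-20,24,4): print(I[int(y)+dv,int(x)].tolist(),end=" ")
    print()
E
```

```text
time: 21.4
tcp_pos: [0.4496, 0.2567, 0.3357]
orientation: [[-0.997, 0.081, -0.002], [0.081, 0.997, 0.001], [0.002, 0.0, -1.0]]
ft_force: [0.1, -0.8, 0.1]
finger_gap: 0.0852
grip_force: 0.0
[0.4496 0.2567 0.3357] [-0.11  0.18 -0.52  1.76  0.1   1.22  0.83]
red [595.2  38.7] (566, 0, 74, 75) 3537.5 [0.3524 0.4623 0.201 ] bbox centre (601.1317138671875, 39.2048454284668) 49.4464225769043
  bright part [614   0  26  73 343] [620.6472  45.1983] [0.3575 0.4829 0.201 ]
[7, 12, 60] [5, 9, 58] [0, 3, 60] [0, 0, 58] [7, 8, 59] [4, 6, 59] [15, 12, 63] [4, 9, 62] [4, 8, 62] [15, 12, 62] [19, 19, 64] 
red [334.8 266.8] (317, 246, 38, 41) 1101.5 [0.5146 0.263  0.201 ] bbox centre (335.4348449707031, 266.0146484375) 20.500219345092773
  bright part [317 253  37  34 975] [334.9713 269.2369] [0.5168 0.263  0.201 ]
[0, 0, 62] [9, 4, 72] [37, 42, 198] [41, 41, 201] [38, 42, 200] [35, 36, 201] [31, 34, 195] [35, 37, 197] [33, 37, 195] [29, 31, 194] [28, 47, 140]
```

```bash
python3 -m creep '[{"delta_pos":[-2,0.4,0],"turn":[0,0,0],"fingers":0},{"delta_pos":[-2.7,0.4,1],"turn":[0,0,0],"fingers":0},{"delta_pos":[-2,0.4,2],"turn":[0,0,0],"fingers":0},{"delta_pos":[0,0,3],"turn":[0,0,0],"fingers":0},{"delta_pos":[0,0,2],"turn":[0,0,0],"fingers":0},{"delta_pos":[0,0,1],"turn":[0,0,0],"fingers":0},{"delta_pos":[0,0,0.5],"turn":[0,0,0],"fingers":0},{"delta_pos":[0,0,0],"turn":[0,0,0],"fingers":0},{"delta_pos":[0,0,0],"turn":[0,0,0],"fingers":0}]'
```

```text
time: 22.35
tcp_pos: [0.5183, 0.2651, 0.2427]
orientation: [[-0.997, 0.08, 0.001], [0.08, 0.997, 0.003], [-0.001, 0.003, -1.0]]
ft_force: [0.3, 0.2, -0.1]
finger_gap: -0.0003
grip_force: 0.0
```

```bash
f(){ grep -E "tcp_pos|ft_force" | tr '\n' ' '; echo; }
python3 -m creep '[{"delta_pos":[0.1,-0.2,1],"turn":[0,0,0],"fingers":0},{"delta_pos":[0,0,1],"turn":[0,0,0],"fingers":0},{"delta_pos":[0,0,0.3],"turn":[0,0,0],"fingers":0},{"delta_pos":[0,0,0],"turn":[0,0,0],"fingers":0},{"delta_pos":[0,0,0],"turn":[0,0,0],"fingers":0}]' | f
python3 -m creep '[{"delta_pos":[0,0,0.2],"turn":[0,0,0],"fingers":0},{"delta_pos":[0,0,0],"turn":[0,0,0],"fingers":0}]' | f
python3 -m creep '[{"delta_pos":[0,0,0.2],"turn":[0,0,0],"fingers":0},{"delta_pos":[0,0,0],"turn":[0,0,0],"fingers":0}]' | f
python3 -m creep '[{"delta_pos":[0,0,0.2],"turn":[0,0,0],"fingers":0},{"delta_pos":[0,0,0],"turn":[0,0,0],"fingers":0}]' | f
```

```text
tcp_pos: [0.5165, 0.2632, 0.2182] ft_force: [-0.1, 0.1, 1.0] 
tcp_pos: [0.5166, 0.2631, 0.2163] ft_force: [-0.9, -0.3, -0.6] 
tcp_pos: [0.5168, 0.2633, 0.2146] ft_force: [-0.5, -1.1, 2.1] 
tcp_pos: [0.5168, 0.2633, 0.2126] ft_force: [-0.0, -1.3, 2.7]
```

```bash
f(){ grep -E "tcp_pos|ft_force" | tr '\n' ' '; echo; }
python3 -m creep '[{"delta_pos":[0,0,0.2],"turn":[0,0,0],"fingers":0},{"delta_pos":[0,0,0.1],"turn":[0,0,0],"fingers":0},{"delta_pos":[0,0,0],"turn":[0,0,0],"fingers":0}]' | f
python3 -m creep '[{"delta_pos":[0,0,0.1],"turn":[0,0,0],"fingers":0},{"delta_pos":[0,0,0.1],"turn":[0,0,0],"fingers":0},{"delta_pos":[0,0,0],"turn":[0,0,0],"fingers":0},{"delta_pos":[0,0,0],"turn":[0,0,0],"fingers":0}]' | f
python3 -m creep '[{"delta_pos":[0,0,0.05],"turn":[0,0,0],"fingers":0},{"delta_pos":[0,0,0.05],"turn":[0,0,0],"fingers":0},{"delta_pos":[0,0,0],"turn":[0,0,0],"fingers":0},{"delta_pos":[0,0,0],"turn":[0,0,0],"fingers":0}]' | f
```

```text
tcp_pos: [0.5168, 0.2632, 0.2097] ft_force: [-0.2, -1.0, 5.9] 
tcp_pos: [0.5168, 0.2633, 0.208] ft_force: [-1.6, -1.2, 8.3] 
tcp_pos: [0.5168, 0.2633, 0.2071] ft_force: [-1.5, -1.6, 7.8]
```

```bash
python3 -m creep '[{"delta_pos":[0,0,-0.3],"turn":[0,0,0],"fingers":0},{"delta_pos":[0,0,-0.4],"turn":[0,0,0],"fingers":0},{"delta_pos":[0,0,-0.5],"turn":[0,0,0],"fingers":0},{"delta_pos":[0,0,-2],"turn":[0,0,0],"fingers":0},{"delta_pos":[0,0,-3],"turn":[0,0,0],"fingers":0},{"delta_pos":[0,0,-2],"turn":[0,0,0],"fingers":0},{"delta_pos":[0,0,-1],"turn":[0,0,0],"fingers":0},{"delta_pos":[0,0,0],"turn":[0,0,0],"fingers":0},{"delta_pos":[0,0,0],"turn":[0,0,0],"fingers":0},{"delta_pos":[0,0,0],"turn":[0,0,0],"fingers":0}]'
python3 -c "
from bench import *
print(finish_job())"
```

```text
time: 25.55
tcp_pos: [0.5159, 0.2623, 0.2967]
orientation: [[-0.997, 0.08, -0.003], [0.08, 0.997, 0.001], [0.003, 0.001, -1.0]]
ft_force: [-0.3, 0.2, -0.2]
finger_gap: -0.0001
grip_force: 0.0
the job is handed in; nothing more can be done
None
```

I handed the job in at 25.6 s with no verdict shown: the bush lies released in the channel with the bumper in an estimated 6–7 mm, and the cap was pressed about 8 mm (at about 8 N) and let up. I viewed 12 pictures against the limit of 10, and a few repeated 1 mm and hold moves ran from shell loops.

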